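Trim the drifted presets of the layout's control unit

ROBOT

A 6-joint arm with a two-finger parallel gripper is mounted at the origin on the work surface. World frame = base frame: x ahead of the robot, y to its left, z up, the work surface at z = 0. Lengths are in m, angles in rad, forces in N, time in s.
With the tool pointing down it reaches from about 0.375 to 0.975 m from the base axis. Payload 3.8 kg.
Tool frame: the origin (TCP) lies midway between the tips of the shut fingers; the grasp point (between the pads) lies 19 mm behind it; z points along the fingers, y is the line along which they close (so a half turn about z gives the same grasp; the last joint's range is limited). The gripper opens to 85 mm and grips with 20 to 120 N. Pads are 22 mm wide; open, the fingers measure 114 mm over their backs; the gripper's body (76 mm by 85 mm) begins 54 mm behind the grasp point. The pads swing forward as they close: fully open they stand 13 mm farther back than shut.
Start: joints at [-1.28, 0.264, 1.604, -0, 1.274, -0.037], TCP at [0.217, -0.639, 0.231] pointing down, gripper open.
Joint ranges: [-2.63, 2.63], [-0.94, 2.18], [0.31, 2.57], [-1.31, 4.45], [0, 2.66], [-2.55, 2.55]. Speed limits (rad/s): [2.57, 2.57, 3.14, 3.14, 3.14, 3.14].

INTERFACE

Orientations are given as a rotation vector (axis times angle).
In Python, from workcell import bot gives the robot as it stands.
- The arm moves only by the tool jog_arm, never from a script. Its argument "motion" is a list of rows, each a list of 5 numbers: the opening, from -1 (shut) to 1 (fully open), then the shift along the tool's x, y, z in mm, then the turn about the tool's z in degrees. In form: [[claw, x, y, z, twist], ...]. A call has 1 to 10 rows; each row shifts and turns the commanded pose from where the row before left it, along the tool's axes as they then stand; what a row does not reach is not made up. A row lasts 1/12 s, in which the tool goes at most 41.7 mm and 7.16 degrees, less where a joint would pass 70% of its speed; a pose out of reach is approached as far as the arm can. A call with a gripper value outside its range is refused whole. The fingers move at their own pace and stop on an object; "force" is the grip in N (left out, the last holds). Time passes only in rows, so rows that do not move let the fingers close. It gives the time, the measured TCP pose, the force, the opening and the grip force at its end, in the units of the state.
- bot.read_state(): the state, without advancing time (a new reading comes with each control period).
- bot.read_camera(name): name is "side" or "top"; returns (picture, depth): 480x640x3 uint8, red, green, blue; 480x640 float32, m along the optical axis (not along the pixel's ray), 0 where there is no reading.
- bot.get_calibration(name): a dict with "vfov" (degrees; the focal length in pixels is half the picture's height over the tangent of half this angle, whatever the lens; pixels are square), "cx", "cy" (the principal point, pixels), "dist" ([k1, k2, p1, p2, k3] as OpenCV has them; the pictures are not rectified), "rvec" (rotation vector, rad) and "tvec" (3), from world to camera coordinates, as OpenCV has them. Camera axes: x right, y down, z forward; pixel columns grow to the right and rows downward; lengths in m; the calibration is good to about 2 mm. A picture is of the moment at which its call begins. get_calibration takes no time and is no camera call.
- bot.finish_job(): hands the job in; it is judged then, once.
The state is a dict: "time": time; "q": joint angles; "joint_vel": joint speeds; "joint_torque": joint torques, N m; "tool_pos": TCP position; "tcp_rot": TCP orientation; "wrist_force": force on the tool from outside, world axes, zero at the start; "torque": the same for the moment, N m; "width": opening from 0.0 (shut) to 1.0 (fully open); "grip_force": force on a finger pad.
Only numpy, scipy, OpenCV 4.12 (cv2) and the standard library are available. Lean on these libraries where they do the work, as an engineer would, in place of code of your own. Each camera call takes 0.05 s, during which the arm holds its last target. There are 200 camera calls.

TASK

Two of the three slotted presets on the model railway's control unit have drifted: their pointers are off the mark on their dial. With the square-handled plastic trimming tool from the wooden stand, turn each of these two until its pointer lines up with its mark, leave the preset that is already right as it is, then put the tool back down into the hole it came from and let go. Turn the presets only with the tool, not with the gripper, and do not knock the signal mast, the jar or the other tools in the stand about.

Things in the scene. Friction and masses are not known exactly. Their poses are not given: they have to be found in the camera images.
- tool_center (a point): Centre of the handle of the loose, upright trimming tool (black plastic, 110 mm long, about 30 g). Square handle 14 x 14 mm, 56 mm high (this point is half-way up it); below it a round collar, 24 mm across, 4 mm thick, its underside 32 mm below this point. z up along the tool, x along the blade's width, y across its thickness, both square to the handle's flats.
- tool_tip (a point): Middle of the blade's end, 82 mm below the handle's centre, same axes. Below the collar is a shaft 10 x 10 mm, then the blade: 10 mm wide (x), 2.4 mm thick (y; 1.6 mm over its last 2.5 mm), 7 mm long. The tool hangs by its collar in one of the stand's three holes (which one varies), its x parallel to the stand's x.
- stand: Fixed wooden tool stand, 56 mm (x) x 134 mm (y) x 56 mm high, origin at the centre of its underside. Three square through holes, 14 mm wide, in a row along its y at -40, 0 and +40 mm; the tools' collars rest on its top (56 mm up, so that the hung trimming tool's blade ends 6 mm above the work surface).
- unit: Fixed control unit, grey box with an aluminium top, 84 mm (x) x 190 mm (y) x 40 mm high, origin at the centre of its underside. Its three round dials stand in a row along its y at -60, 0 and +60 mm, in any order: white, 56 mm across, with one bold black mark at the rim. On each turns a slotted brass rotor block, 24 x 16 mm, with a black pointer that reaches 21 mm from the axis.
- rotor1 (a joint): Angle of the first drifted preset. 0 = pointer exactly at its dial's mark; positive = pointer turned anticlockwise (seen from above) from the mark. It starts anticlockwise of the mark by 0.5 to 1.4 rad. Turns stiffly (0.03 N m) and stays where it is left; stops at +-2.5.
- rotor2 (a joint): Angle of the second drifted preset, same meaning; it starts clockwise of the mark (-0.5 to -1.4 rad).
- rotor3 (a joint): Angle of the preset that is already right (near 0); same meaning.
- slot1 (a point): First drifted preset: centre of its slot's mouth, on the turning axis, 53 mm above the work surface, at the top of the rotor. x points along the slot to the pointer, z up. The slot is 13 mm long, 3.8 mm wide, 4.5 mm deep, closed at its ends, with a 1.2 mm chamfer; the blade has about 0.12 rad of play in it either way.
- slot2 (a point): Slot of the second drifted preset; same shape and axes.
- slot3 (a point): Slot of the preset that is already right; same shape and axes. Leave it.
- driver_center (a point): Middle of the handle of a screwdriver with a fat round black handle (19 mm thick, its top 112 mm above the work surface) in another hole of the stand. Bystander.
- file_center (a point): Middle of the handle of a small file with a round wooden handle (15 mm thick, its top 106 mm above the work surface) in another hole of the stand. Bystander.
- mast_center (a point): Point half-way up a loose model signal mast, 200 mm high, with a foot 32 mm square, a pole 6 mm thick and a lamp head 18 mm wide; it stands between the unit and the stand. Bystander.
- jar_center (a point): Middle of a closed glass jar, 54 mm across and 85 mm high, standing on the robot's side of the unit. Bystander.
Mind the look-alikes: they are no part of the job. What is shaped like the part that bears tool_center but purple or white is not meant.

How it is judged:
On the way, in this order (a step that is already met when the one before it is completed fails the run):
1. the trimming tool is taken out of the stand (distance of tool_center from where it was at the start of the episode above 0.06 m), for 0.1 s.
2. both drifted presets stand at their marks (within 0.14 rad) (value of joint rotor1 between -0.14 and 0.14 rad and value of joint rotor2 between -0.14 and 0.14 rad), for 0.2 s.
At the end, for the whole second after the job is handed in: Both drifted presets stand within 0.14 rad of their marks and the third within 0.1 rad; the tool hangs at rest and upright (tilt under 0.12 rad) in the hole it came from, its handle within 8 mm of where it was (all of step 2 and value of joint rotor3 between -0.1 and 0.1 rad and distance of tool_center from where it was at the start of the episode below 0.008 m and angle between tool_center's own z axis and vertical below 0.12 rad and linear speed of tool below 0.02 m/s); the robot touches nothing.
It fails at once if the preset that was right is turned by more than 0.1 rad from its mark (not (value of joint rotor3 between -0.1 and 0.1 rad)).
It fails at once if the gripper or arm touches a preset (contact force between any of the fingers, the arm and rotor1 above 0.5 N or contact force between any of the fingers, the arm and rotor2 above 0.5 N or contact force between any of the fingers, the arm and rotor3 above 0.5 N).
It fails at once if a bystander (mast, jar, screwdriver, file) is moved by more than 20 mm (distance of any of mast_center, jar_center, driver_center, file_center from where it was at the start of the episode above 0.02 m).
It also fails if it takes over 72 s, if anything falls off the work surface, if the arm or the gripper's body presses on something with over 40 N, if the wrist force passes 120 N, or if a joint passes its speed limit or range.

## Working session

There is one attempt and no reset: what is moved stays moved. The work goes in short steps, Python scripts to look and compute and a tool call to move; the robot and the scene stay as the last step left them, time stands still between calls to the robot, and variables do not carry over. Pictures are saved under pics/ and viewed, at most 10 in all, crops included, and the job is handed in when it is done.

Besides the shell and the picture viewer there is one more tool, called after "Emit:" as a command line: name --pt "numbers of a row" for each row, then --argument value for the rest. jog_arm: Moves the arm, as the interface text tells. Its arguments: {"type":"object","properties":{"motion":{"type":"array"},"force":{"type":"number"}},"required":["motion"]}

```bash
mkdir -p pics; cat > h.py <<'E'
import numpy as np,cv2
from workcell import bot
def K(n):
    c=bot.get_calibration(n);f=240/np.tan(np.radians(c['vfov'])/2)
    return np.array([[f,0,c['cx']],[0,f,c['cy']],[0,0,1.]]),np.array(c['dist'],float),np.array(c['rvec'],float),np.array(c['tvec'],float)
def ray(n,uv):
    k,d,r,t=K(n);p=cv2.undistortPoints(np.array(uv,float).reshape(-1,1,2),k,d).reshape(-1,2)
    R=cv2.Rodrigues(r)[0];return -R.T@t,np.c_[p,np.ones(len(p))]@R
def atz(n,uv,z):
    o,v=ray(n,uv);return o+v*((z-o[2])/v[:,2])[:,None]
def proj(n,P):
    k,d,r,t=K(n);return cv2.projectPoints(np.array(P,float).reshape(-1,1,3),r,t,k,d)[0].reshape(-1,2)
def snap(n):
    im,dp=bot.read_camera(n);np.save(f'{n}_d.npy',dp);cv2.imwrite(f'{n}.png',im[:,:,::-1]);return im[:,:,::-1].copy(),dp
E
python3 - <<'E'
from h import *
np.set_printoptions(precision=4,suppress=True)
for n in('top','side'):
    im,_=snap(n);cv2.imwrite(f'pics/{n}0.png',im);print(n,K(n));print(ray(n,[[320,240]]))
print(bot.read_state())
E
```

```text
top (array([[454.4365,   0.    , 318.3013],
       [  0.    , 454.4365, 240.5361],
       [  0.    ,   0.    ,   1.    ]]), array([-0.019,  0.   ,  0.   ,  0.   ,  0.   ]), array([ 2.1114, -2.1136,  0.2009]), array([0.0175, 0.5319, 0.7688]))
(array([0.3694, 0.0093, 0.8589]), array([[ 0.1989,  0.0055, -0.98  ]]))
side (array([[612.7849,   0.    , 334.4309],
       [  0.    , 612.7849, 239.5748],
       [  0.    ,   0.    ,   1.    ]]), array([-0.1784,  0.    ,  0.    ,  0.    ,  0.    ]), array([ 0.8946, -2.5411,  1.0211]), array([0.4198, 0.3073, 0.7857]))
(array([0.1149, 0.5114, 0.7832]), array([[ 0.4617, -0.5194, -0.7195]]))
{'time': 0.1, 'q': array([-1.2799,  0.2647,  1.6053,  0.    ,  1.2737, -0.0369]), 'joint_vel': array([-0.    , -0.0017, -0.0035, -0.0005,  0.0013,  0.0011]), 'joint_torque': array([  0.0002, -51.6706, -36.8589,  -0.    ,   0.0063,  -0.    ]), 'tool_pos': array([ 0.2171, -0.6384,  0.2301]), 'tcp_rot': array([-3.0975, -0.5122,  0.0004]), 'wrist_force': array([0.8798, 0.0938, 0.3066]), 'torque': array([-0.0319,  0.0367, -0.0026]), 'grip_force': 0.0, 'width': 0.9979865732425396}
```

View pics/top0.png

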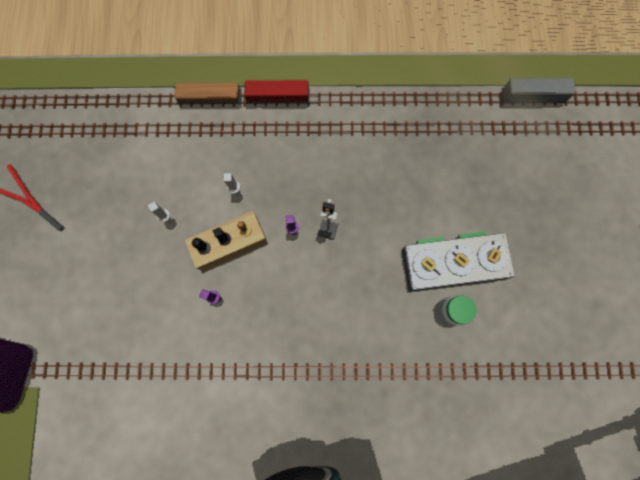

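View pics/side0.png

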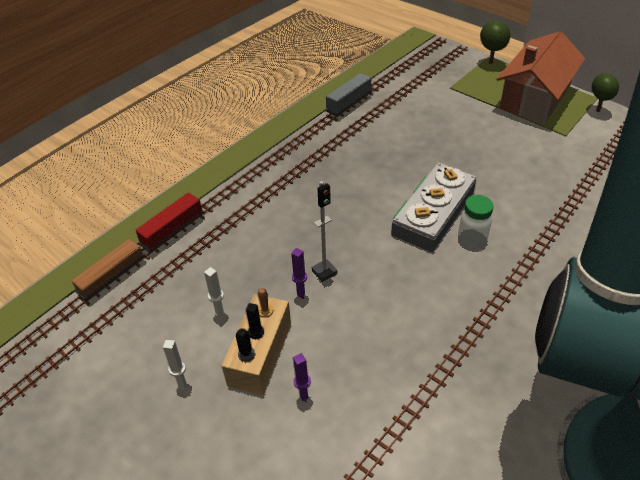

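The top view shows the stand at about (226,242), with candidates at (200,244) black, (222,236) black and (242,228) wooden. The unit is at (459,262), the mast at (328,220) and the jar at (460,310). The purple and white look-alikes stand outside the stand. Next I need an enlarged crop to tell the square handle from the round one.

```bash
python3 - <<'E'
from h import *
t=cv2.imread('top.png');s=cv2.imread('side.png')
r=lambda a:cv2.resize(a,(400,300),interpolation=cv2.INTER_CUBIC)
a=r(t[210:276,180:268]);b=r(t[222:300,404:508+10][:,:])
cv2.imwrite('pics/crop1.png',np.vstack([np.hstack([r(t[207:273,182:270]),r(s[280:400,190:350])]),cv2.resize(t[226:271,400:520],(800,300),interpolation=cv2.INTER_CUBIC)]))
E
```

```text
(no output)
```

View pics/crop1.png

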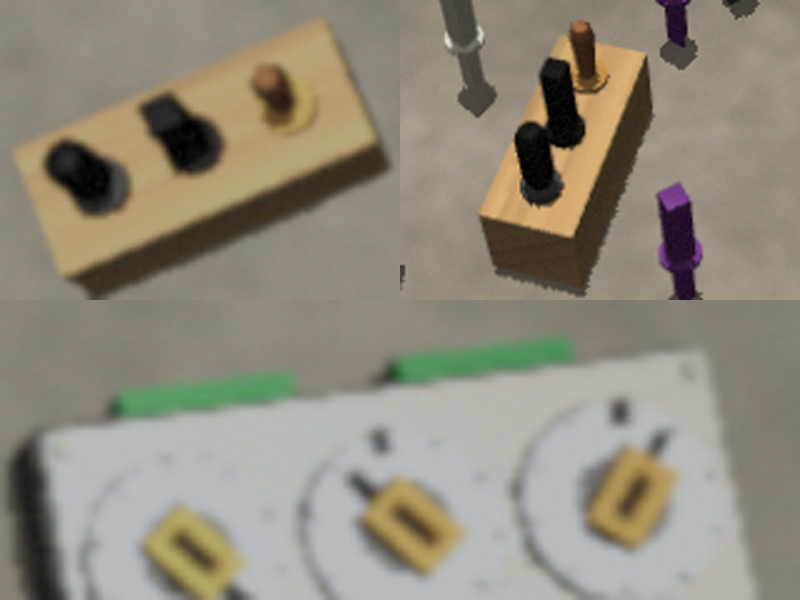

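The tool is the middle one: the square handle top at (218,232) has flat corners. The black one at (200,244) is round (the screwdriver), and the wooden one is the file. The middle dial's pointer is anticlockwise of its mark (rotor1). The right dial's is clockwise (rotor2). The left dial should be the correct one, which I'll check numerically.

```bash
python3 - <<'E'
from h import *
np.set_printoptions(precision=4,suppress=True)
S=8
for n,uvs in(('top',[(429,264),(462,259.5),(495,255.5)]),('side',[(423,212),(437,194),(451,175)])):
    im=cv2.imread(n+'.png')
    hsv=cv2.cvtColor(im,cv2.COLOR_BGR2HSV)
    cs=[]
    for u,v in uvs:
        m=((hsv[...,0]>12)&(hsv[...,0]<32)&(hsv[...,1]>110)).astype(np.uint8)
        w=np.zeros_like(m);cv2.circle(w,(int(u),int(v)),12,1,-1);ys,xs=np.nonzero(m&w)
        h=cv2.convexHull(np.c_[xs,ys].astype(np.float32));M=cv2.moments(h)
        cs.append([M['m10']/M['m00'],M['m01']/M['m00']])
    print(n,np.array(cs));P=atz(n,cs,.0515);print(P,np.diff(P,axis=0),np.linalg.norm(P[2]-P[0]))
cr=np.array([(15,150),(322,18),(385,165),(63,275)])/4.545+[182,207]-.4
Q=atz('top',cr,.056);print(Q,Q.mean(0))
for i in range(4):print(np.linalg.norm(Q[i]-Q[i-1]))
# rectified dial view from top
G=[]
for (u,v) in [(429,264),(462,259.5),(495,255.5)]:
    c=atz('top',[[u,v]],.0515)[0]
    g=np.arange(-32,32,.22)/1e3
    X,Y=np.meshgrid(-g,-g) # image right = -y, up = +x
    P=np.stack([c[0]+Y,c[1]+X,np.full_like(X,.045)],-1)
    uv=proj('top',P).reshape(*X.shape,2).astype(np.float32)
    G.append(cv2.remap(cv2.imread('top.png'),uv[...,0],uv[...,1],cv2.INTER_CUBIC)[:,:262])
s=cv2.resize(cv2.imread('side.png')[155:245,385:485],(400,300),interpolation=cv2.INTER_CUBIC)
s2=cv2.resize(cv2.imread('side.png')[280:370,220:320],(380,300),interpolation=cv2.INTER_CUBIC)
cv2.imwrite('pics/crop2.png',np.vstack([np.hstack(G)[:,:780],np.hstack([s,s2])]));print([g.shape for g in G])
E
```

```text
top [[428.3427 264.2019]
 [460.7952 259.257 ]
 [493.9884 255.3179]]
[[ 0.4886 -0.1802  0.0515]
 [ 0.4974 -0.2389  0.0515]
 [ 0.5045 -0.2992  0.0515]] [[ 0.0088 -0.0587  0.    ]
 [ 0.007  -0.0602  0.    ]] 0.12000973679319518
side [[422.018  211.902 ]
 [436.613  192.2204]
 [449.9118 173.9176]]
[[ 0.489  -0.1793  0.0515]
 [ 0.4967 -0.2391  0.0515]
 [ 0.5048 -0.2985  0.0515]] [[ 0.0077 -0.0598 -0.    ]
 [ 0.008  -0.0594  0.    ]] 0.12027720212400984
[[0.5335 0.2586 0.056 ]
 [0.5875 0.1375 0.056 ]
 [0.5272 0.1107 0.056 ]
 [0.4833 0.2367 0.056 ]] [0.5329 0.1858 0.056 ]
0.05481998685776782
0.1326102934374481
0.06605153163953124
0.13340817642231725
[(291, 262, 3), (291, 262, 3), (291, 262, 3)]
```

View pics/crop2.png

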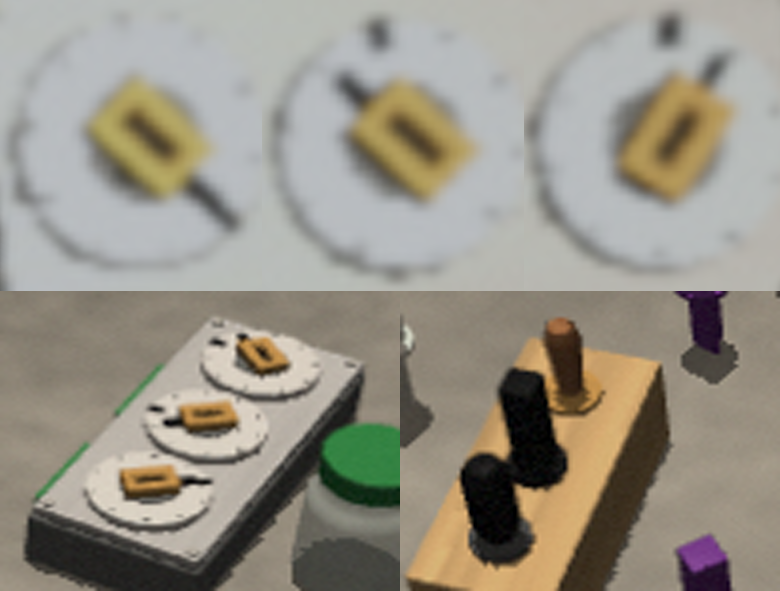

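The left dial's pointer covers its mark, so it is the correct one (rotor3). The middle dial is rotor1: mark at rectified (378,33), pointer at (345,80). The right dial is rotor2: mark at (669,32), pointer at (720,65). Next I refine the angles and the tool and stand poses.

```bash
cat >> h.py <<'E'
MID=np.array([.4968,-.2392]);RGT=np.array([.5046,-.2987])
def angles(n='top',im=None):
    im=cv2.imread(n+'.png') if im is None else im;out=[]
    for c in(MID,RGT):
        def rect(z,h=.032,s=.0002):
            g=np.arange(-h,h,s);X,Y=np.meshgrid(c[0]+g,c[1]+g,indexing='ij')
            uv=proj(n,np.stack([X,Y,0*X+z],-1)).reshape(*X.shape,2).astype(np.float32)
            return cv2.remap(im,uv[...,0],uv[...,1],cv2.INTER_CUBIC),X-c[0],Y-c[1]
        I,X,Y=rect(.053);hs=cv2.cvtColor(I,cv2.COLOR_BGR2HSV)
        m=(hs[...,0]>10)&(hs[...,0]<34)&(hs[...,1]>100)&(np.hypot(X,Y)<.018)
        (q,wh,_)=r=cv2.minAreaRect(np.c_[X[m],Y[m]].astype(np.float32)*1e3);b=cv2.boxPoints(r)
        e=[b[1]-b[0],b[2]-b[1]];e=max(e,key=np.linalg.norm);a=np.arctan2(e[1],e[0]);a=(a+np.pi/2)%np.pi-np.pi/2
        I,X,Y=rect(.042);v=cv2.cvtColor(I,cv2.COLOR_BGR2GRAY).astype(float);d=np.hypot(X,Y);t=np.arctan2(Y,X)
        w=np.clip(130-v,0,None)*((d>.0215)&(d<.0265)&(abs(t-.05)<.5))
        w/=w.sum();mk=np.array([(w*X).sum(),(w*Y).sum()])*1e3
        out.append(dict(rect=(np.round(q,1),np.round(wh,1)),slot=round(a,3),mark=round(float(np.arctan2(mk[1],mk[0])),3),mkr=round(float(np.hypot(*mk)),1)))
    return out
E
python3 - <<'E'
from h import *
from scipy.optimize import minimize
np.set_printoptions(precision=4,suppress=True)
for n in('top','side'):print(n,*angles(n),sep='\n')
im=cv2.imread('top.png');hs=cv2.cvtColor(im,cv2.COLOR_BGR2HSV)
m=((hs[...,0]<30)&(hs[...,1]>75)).astype(np.uint8);w=np.zeros_like(m);w[205:280,178:274]=1
n,l,st,_=cv2.connectedComponentsWithStats(m&w);k=1+np.argmax(st[1:,4]);ys,xs=np.nonzero(l==k)
H=np.zeros((480*4,640*4),np.uint8);hp=cv2.convexHull(np.c_[xs,ys].astype(np.float32));cv2.fillConvexPoly(H,np.int32(hp*4+2),1);H=H[800:1120,700:1100]
def mask(p,n='top'):
    c,s=np.cos(p[2]),np.sin(p[2]);P=[[p[0]+c*x-s*y,p[1]+s*x+c*y,z] for x in(-.028,.028) for y in(-.067,.067) for z in(0,.056)]
    A=np.zeros((1920,2560),np.uint8);cv2.fillConvexPoly(A,np.int32(cv2.convexHull(proj(n,P).astype(np.float32))*4+2),1);return A[800:1120,700:1100]
f=lambda p:1-(mask(p)&H).sum()/(mask(p)|H).sum()
best=min((minimize(f,[.533,.186,a],method='Nelder-Mead',options=dict(initial_simplex=[[.533,.186,a],[.539,.186,a],[.533,.192,a],[.533,.186,a+.06]])) for a in(.34,.38,.42)),key=lambda r:r.fun);print(best.x,best.fun)
print('tool top',atz('top',[[218.3,232.7]],.116),atz('side',[[252.4,306.7]],.116))
print('mast foot',atz('top',[[326,236]],.01),atz('side',[[324,271]],.01))
# dark blob of tool between collar & top, predicted silhouettes
for n in('top','side'):print(n,proj(n,[[*best.x[:2],.116],[*best.x[:2],.062]]))
E
```

```text
top
{'rect': (array([0.7, 0.8]), array([23.2, 16.5])), 'slot': np.float32(0.785), 'mark': 0.143, 'mkr': 25.0}
{'rect': (array([ 0.1, -0.2]), array([16.3, 25. ])), 'slot': np.float32(-0.549), 'mark': -0.124, 'mkr': 24.9}
side
{'rect': (array([-0.4,  2.4]), array([27.4, 21.4])), 'slot': np.float32(0.83), 'mark': -0.01, 'mkr': 25.5}
{'rect': (array([0.3, 0.8]), array([19.2, 32.4])), 'slot': np.float32(-0.577), 'mark': -0.27, 'mkr': 25.9}
[0.535  0.1871 0.4143] 0.022048907668794415
tool top [[0.533  0.1842 0.116 ]] [[0.534  0.1856 0.116 ]]
mast foot [[0.5494 0.0027 0.01  ]] [[0.5595 0.0042 0.01  ]]
top [[216.6464 231.542 ]
 [223.5166 238.0689]]
side [[251.1176 307.0355]
 [255.3231 329.9463]]
```

Emit:
jog_arm --pt "1 0 0 -30 0" --pt "1 0 0 -30 0" --pt "1 19 -22.6 0 0" --pt "1 19 -22.6 0 0" --pt "1 19 -22.6 0 0" --pt "1 19 -22.6 0 0" --pt "1 19 -22.6 0 0" --pt "1 19 -22.6 0 0" --pt "1 19 -22.6 0 0" --pt "1 19 -22.6 0 0" --force 60

```text
time: 0.93
tool_pos: [0.3031, -0.4173, 0.2907]
tcp_rot: [-3.099, -0.512, 0.0]
wrist_force: [-0.1, -0.1, 0.6]
width: 1.001
grip_force: 0.0
```

Emit:
jog_arm --pt "1 19 -22.6 0 0" --pt "1 19 -22.6 0 0" --pt "1 19 -22.6 0 0" --pt "1 19 -22.6 0 0" --pt "1 19 -22.6 0 0" --pt "1 19 -22.6 0 0" --pt "1 19 -22.6 0 0" --pt "1 19 -22.6 0 0" --pt "1 19 -22.6 0 0" --pt "1 19 -22.6 0 0"

```text
time: 1.77
tool_pos: [0.41, -0.1423, 0.2909]
tcp_rot: [-3.099, -0.512, 0.001]
wrist_force: [1.3, -0.9, 0.9]
width: 0.999
grip_force: 0.0
```

Emit:
jog_arm --pt "1 19 -22.6 0 0" --pt "1 19 -22.6 0 0" --pt "1 19 -22.6 0 0" --pt "1 19 -22.6 0 0" --pt "1 19 -22.6 0 0" --pt "1 19 -22.6 0 0" --pt "1 19 -22.6 0 0" --pt "1 19 -22.6 0 0" --pt "1 19 -22.6 0 0" --pt "1 0 0 0 0"

```text
time: 2.6
tool_pos: [0.5075, 0.108, 0.2906]
tcp_rot: [-3.096, -0.518, -0.0]
wrist_force: [-0.2, 0.1, 0.1]
width: 1.0
grip_force: 0.0
```

Emit:
jog_arm --pt "1 0 0 0 -7" --pt "1 0 0 0 -7" --pt "1 0 0 0 -7" --pt "1 0 0 0 -7" --pt "1 0 0 0 -7" --pt "1 0 0 0 -7" --pt "1 0 0 0 -7" --pt "1 0 0 0 -7" --pt "1 0 0 0 -7" --pt "1 0 0 0 -7"

```text
time: 3.43
tool_pos: [0.506, 0.1033, 0.2908]
tcp_rot: [-2.238, -2.204, 0.002]
wrist_force: [-0.4, 0.5, -0.3]
width: 0.998
grip_force: 0.0
```

Emit:
jog_arm --pt "1 0 0 0 -7" --pt "1 0 0 0 -7" --pt "1 0 0 0 -7" --pt "1 0 0 0 -3" --pt "1 0 0 0 0" --pt "1 0 0 0 0"

```text
time: 3.93
tool_pos: [0.5062, 0.1034, 0.2909]
tcp_rot: [-1.741, -2.614, 0.001]
wrist_force: [0.4, 0.5, 0.3]
width: 0.999
grip_force: 0.0
```

```bash
cat >> h.py <<'E'
def rel(x,y,z=None):
    "tool-frame mm to reach world x,y,z; plus current x-axis angle, tilt"
    s=bot.read_state();R=cv2.Rodrigues(np.array(s['tcp_rot'],float))[0];p=np.array(s['tool_pos'])
    d=np.array([x,y,p[2] if z is None else z])-p
    print('t',round(s['time'],2),'tcp',p.round(4),'tool mm',(R.T@d*1e3).round(1),'xang',round(float(np.arctan2(R[1,0],R[0,0])),4),'yang',round(float(np.arctan2(R[1,1],R[0,1])),4),'zaxis',R[:,2].round(4),'q',np.round(s['q'],2),'F',np.round(s['wrist_force'],1),'T',np.round(s['torque'],3),'w',round(s['width'],3))
E
python3 -c "
from h import *
rel(.534,.1857,.078)"
```

```text
t 3.93 tcp [0.5062 0.1034 0.2909] tool mm [ 65.2  57.5 212.9] xang 1.9664 yang 0.3956 zaxis [-7.e-04 -3.e-04 -1.e+00] q [ 0.15 -0.07  1.86 -0.    1.35 -0.24] F [0.4 0.5 0.3] T [-0.021  0.066  0.017] w 0.999
```

Emit:
jog_arm --pt "1 22 19 0 0" --pt "1 22 19 0 0" --pt "1 21 19.5 0 0" --pt "1 0 0 30 0" --pt "1 0 0 30 0" --pt "1 0 0 30 0" --pt "1 0 0 20 0" --pt "1 0 0 0 0" --pt "1 0 0 0 0" --pt "1 0 0 0 0"

```text
time: 4.77
tool_pos: [0.5353, 0.1861, 0.1828]
tcp_rot: [1.739, 2.615, 0.002]
wrist_force: [0.3, 0.3, 1.3]
width: 1.002
grip_force: 0.0
```

```bash
python3 - <<'E'
from h import *
rel(.534,.1857,.078)
t,_=snap('top');s,_=snap('side')
r=lambda a:cv2.resize(a,(400,400),interpolation=cv2.INTER_CUBIC)
cv2.imwrite('pics/g1.png',np.hstack([r(t[190:280,180:270]),r(s[250:400,185:335])]))
E
```

```text
t 4.77 tcp [0.5353 0.1861 0.1828] tool mm [ 1.000e-01 -1.600e+00  1.048e+02] xang 1.9676 yang 0.3968 zaxis [ 1.9e-03  5.0e-04 -1.0e+00] q [ 0.29  0.1   1.89 -0.    1.15 -0.11] F [0.3 0.3 1.3] T [ 0.011  0.003 -0.039] w 1.002
```

View pics/g1.png

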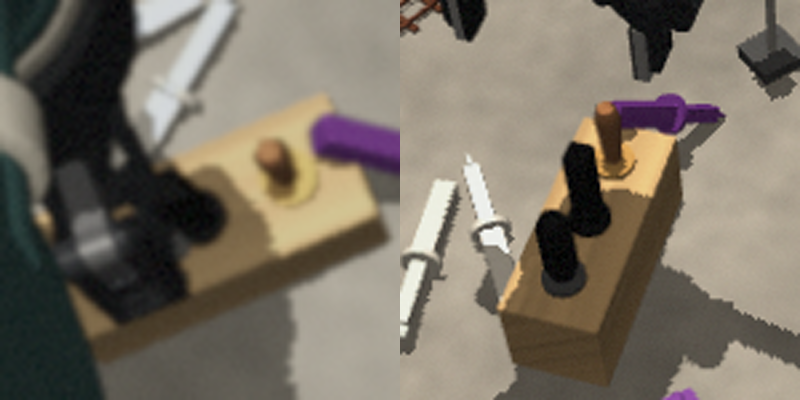

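The tool is still hanging in the middle hole. The purple and white look-alikes have tipped over onto the floor by themselves, clear of the grasp. Descending now.

Emit:
jog_arm --pt "1 0 -1.5 25 0" --pt "1 0 0 25 0" --pt "1 0 0 25 0" --pt "1 0 0 15 0" --pt "1 0 0 13 0" --pt "1 0 0 0 0" --pt "1 0 0 0 0"

```text
time: 5.45
tool_pos: [0.5336, 0.1856, 0.079]
tcp_rot: [1.739, 2.616, 0.001]
wrist_force: [0.5, 0.1, -0.5]
width: 1.001
grip_force: 0.0
```

Emit:
jog_arm --pt "0.2 0 0 0 0" --pt "0 0 0 0 0" --pt "-0.2 0 0 0 0" --pt "-0.4 0 0 0 0" --pt "-0.5 0 0 0 0" --pt "-0.55 0 0 0 0" --pt "-0.6 0 0 0 0" --pt "-0.65 0 0 0 0" --pt "-0.7 0 0 0 0" --pt "-0.8 0 0 0 0"

```text
time: 6.28
tool_pos: [0.5336, 0.1856, 0.0785]
tcp_rot: [1.739, 2.616, 0.002]
wrist_force: [1.2, 1.7, -0.4]
width: 0.155
grip_force: 58.2
```

Emit:
jog_arm --pt "-1 0 0 0 0" --pt "-1 0 0 0 0" --pt "-1 0 0 0 0" --pt "-1 0 0 0 0" --pt "-1 0 0 0 0" --pt "-1 0 0 0 0"

```text
time: 6.78
tool_pos: [0.5335, 0.1856, 0.0785]
tcp_rot: [1.739, 2.616, 0.002]
wrist_force: [3.0, 1.5, -0.3]
width: 0.151
grip_force: 58.2
```

```bash
python3 - <<'E'
from h import *
rel(.534,.1857,.078)
E
```

```text
t 6.78 tcp [0.5335 0.1856 0.0785] tool mm [-0.1  0.5  0.5] xang 1.9684 yang 0.3976 zaxis [ 1.1e-03  4.0e-04 -1.0e+00] q [ 0.29  0.2   1.98  0.    0.96 -0.11] F [ 3.   1.5 -0.3] T [ 0.283 -0.684  0.013] w 0.151
```

Emit:
jog_arm --pt "-1 0 0 -8 0" --pt "-1 0 0 -15 0" --pt "-1 0 0 -28 0" --pt "-1 0 0 -30 0" --pt "-1 0 0 -30 0" --pt "-1 0 0 -30 0" --pt "-1 0 0 -30 0" --pt "-1 0 0 -30 0" --pt "-1 0 0 -25 0" --pt "-1 0 0 0 0"

```text
time: 7.62
tool_pos: [0.5347, 0.1858, 0.3108]
tcp_rot: [1.736, 2.612, 0.009]
wrist_force: [0.8, 0.3, 0.7]
width: 0.155
grip_force: 59.4
```

Emit:
jog_arm --pt "-1 -25 -13 0 0" --pt "-1 -25 -13 0 0" --pt "-1 -25 -13 0 0" --pt "-1 -25 -13 0 0" --pt "-1 -25 -13 0 0" --pt "-1 -25 -13 0 0" --pt "-1 -25 -13 0 0" --pt "-1 -25 -13 0 0" --pt "-1 -25 -13 0 0" --pt "-1 -25 -13 0 0"

```text
time: 8.45
tool_pos: [0.508, -0.0964, 0.3029]
tcp_rot: [-1.737, -2.613, 0.002]
wrist_force: [0.3, 0.3, -0.8]
width: 0.156
grip_force: 59.4
```

Emit:
jog_arm --pt "-1 -25 -13 0 0" --pt "-1 -25 -13 0 0" --pt "-1 -25 -13 0 0" --pt "-1 -25 -13 0 0" --pt "-1 -27 -16 0 0" --pt "-1 0 0 0 -6" --pt "-1 0 0 0 -6" --pt "-1 0 0 0 -6" --pt "-1 0 0 0 -5" --pt "-1 0 0 0 0"

```text
time: 9.28
tool_pos: [0.495, -0.2384, 0.3027]
tcp_rot: [-1.178, -2.908, -0.0]
wrist_force: [-0.3, 0.4, -0.0]
width: 0.155
grip_force: 59.3
```

```bash
python3 - <<'E'
from h import *
rel(*MID,.15)
E
```

```text
t 9.28 tcp [ 0.495  -0.2384  0.3027] tool mm [ -2.5   0.9 152.7] xang 2.3715 yang 0.8007 zaxis [-0.0038  0.0018 -1.    ] q [-0.49 -0.01  1.78 -0.    1.38 -1.29] F [-0.3  0.4 -0. ] T [ 0.056  0.036 -0.014] w 0.155
```

Emit:
jog_arm --pt "-1 -2.5 1 30 0" --pt "-1 0 0 30 0" --pt "-1 0 0 30 0" --pt "-1 0 0 30 0" --pt "-1 0 0 25 0" --pt "-1 0 0 15 0" --pt "-1 0 0 0 0" --pt "-1 0 0 0 0" --pt "-1 0 0 0 0" --pt "-1 0 0 0 0"

```text
time: 10.12
tool_pos: [0.5, -0.2404, 0.1461]
tcp_rot: [1.182, 2.908, -0.0]
wrist_force: [0.6, 0.1, -1.1]
width: 0.153
grip_force: 59.4
```

```bash
python3 - <<'E'
from h import *
rel(*MID,.14)
t,_=snap('top');s,_=snap('side')
r=lambda a:cv2.resize(a,(400,400),interpolation=cv2.INTER_CUBIC)
cv2.imwrite('pics/g2.png',np.hstack([r(t[215:295,420:500]),r(s[135:215,400:480])]))
E
```

```text
t 10.12 tcp [ 0.5    -0.2404  0.1461] tool mm [ 3.2 -1.4  6.1] xang 2.3692 yang 0.7984 zaxis [ 0.0025 -0.0014 -1.    ] q [-0.49  0.11  1.95 -0.    1.08 -1.29] F [ 0.6  0.1 -1.1] T [0.039 0.02  0.024] w 0.153
```

View pics/g2.png

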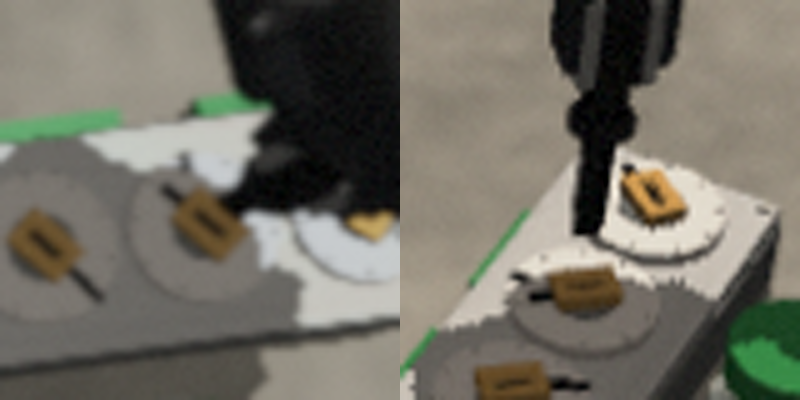

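Emit:
jog_arm --pt "-1 3 -1.4 7 0" --pt "-1 0 0 7 0" --pt "-1 0 0 0 0" --pt "-1 0 0 0 0" --pt "-1 0 0 0 0"

```text
time: 10.63
tool_pos: [0.4956, -0.2386, 0.1299]
tcp_rot: [-1.182, -2.91, -0.0]
wrist_force: [0.0, 0.2, 0.1]
width: 0.156
grip_force: 59.3
```

```bash
python3 - <<'E'
from h import *
rel(*MID,.14)
p=bot.read_state()['tool_pos'];tip=[*p[:2],p[2]-.0725]
t,_=snap('top');s,_=snap('side')
for n in('top','side'):print(n,'tip',proj(n,[tip]).round(1),'slot',proj(n,[[*MID,.053]]).round(1))
r=lambda a:cv2.resize(a,(400,400),interpolation=cv2.INTER_CUBIC)
cv2.imwrite('pics/g3.png',np.hstack([r(t[235:285,435:485]),r(s[165:215,410:460])]))
E
```

```text
t 10.63 tcp [ 0.4956 -0.2386  0.1299] tool mm [ -1.3   0.5 -10.1] xang 2.3698 yang 0.799 zaxis [-6.e-04  3.e-04 -1.e+00] q [-0.49  0.12  1.98  0.    1.05 -1.29] F [0.  0.2 0.1] T [ 0.053  0.015 -0.001] w 0.156
top tip [[461.7 259.8]] slot [[461.2 259.5]]
side tip [[437.4 190.1]] slot [[436.7 191.5]]
```

View pics/g3.png

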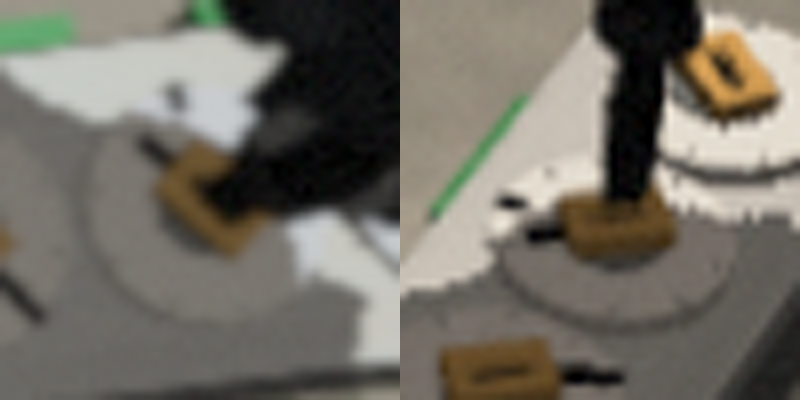

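The blade end sits right over the middle rotor: side about (437.8,190), top about (462.7,260.5), both close to the prediction. I'll correct about 1 mm and lower it in slowly.

Emit:
jog_arm --pt "-1 -1 0.4 2 0" --pt "-1 0 0 2 0" --pt "-1 0 0 1 0" --pt "-1 0 0 1 0" --pt "-1 0 0 1 0" --pt "-1 0 0 0 0" --pt "-1 0 0 0 0"

```text
time: 11.32
tool_pos: [0.497, -0.2393, 0.1232]
tcp_rot: [1.182, 2.91, -0.0]
wrist_force: [1.1, -1.1, -0.7]
width: 0.154
grip_force: 59.5
```

```bash
python3 - <<'E'
from h import *
rel(*MID,.122)
E
```

```text
t 11.32 tcp [ 0.497  -0.2393  0.1232] tool mm [ 0.2 -0.   1.2] xang 2.3698 yang 0.799 zaxis [ 4.e-04 -3.e-04 -1.e+00] q [-0.49  0.13  1.98 -0.    1.04 -1.29] F [ 1.1 -1.1 -0.7] T [-0.184 -0.197 -0.006] w 0.154
```

Emit:
jog_arm --pt "-1 0 0 0.7 0" --pt "-1 0 0 0.6 0" --pt "-1 0 0 0 0" --pt "-1 0 0 0 3" --pt "-1 0 0 0 3" --pt "-1 0 0 0 3" --pt "-1 0 0 0 3" --pt "-1 0 0 0 0" --pt "-1 0 0 0 0"

```text
time: 12.07
tool_pos: [0.4971, -0.2396, 0.1223]
tcp_rot: [1.478, 2.771, -0.0]
wrist_force: [0.6, -1.9, 1.2]
width: 0.156
grip_force: 59.4
```

```bash
python3 - <<'E'
from h import *
rel(*MID,.122)
E
```

```text
t 12.07 tcp [ 0.4971 -0.2396  0.1223] tool mm [ 0.5 -0.1  0.3] xang 2.1619 yang 0.5911 zaxis [ 9.e-04 -8.e-04 -1.e+00] q [-0.49  0.13  1.98 -0.    1.03 -1.08] F [ 0.6 -1.9  1.2] T [-0.447 -0.324 -0.018] w 0.156
```

Emit:
jog_arm --pt "-1 0 0 0 4" --pt "-1 0 0 0 4" --pt "-1 0 0 0 4" --pt "-1 0 0 0 4" --pt "-1 0 0 0 4" --pt "-1 0 0 0 4" --pt "-1 0 0 0 4" --pt "-1 0 0 0 2" --pt "-1 0 0 0 0" --pt "-1 0 0 0 0"

```text
time: 12.9
tool_pos: [0.4972, -0.2397, 0.1223]
tcp_rot: [2.144, 2.295, -0.0]
wrist_force: [1.1, -2.8, 1.1]
width: 0.154
grip_force: 59.5
```

```bash
python3 - <<'E'
from h import *
rel(*MID,.122)
t,_=snap('top');s,_=snap('side')
r=lambda a:cv2.resize(a,(400,400),interpolation=cv2.INTER_CUBIC)
cv2.imwrite('pics/g4.png',np.hstack([r(t[235:285,435:485]),r(s[165:215,410:460])]))
E
```

```text
t 12.9 tcp [ 0.4972 -0.2397  0.1223] tool mm [ 0.5 -0.3  0.3] xang 1.6389 yang 0.0681 zaxis [ 9.e-04 -1.e-03 -1.e+00] q [-0.49  0.13  1.98 -0.    1.03 -0.56] F [ 1.1 -2.8  1.1] T [-0.708 -0.333  0.017] w 0.154
```

View pics/g4.png

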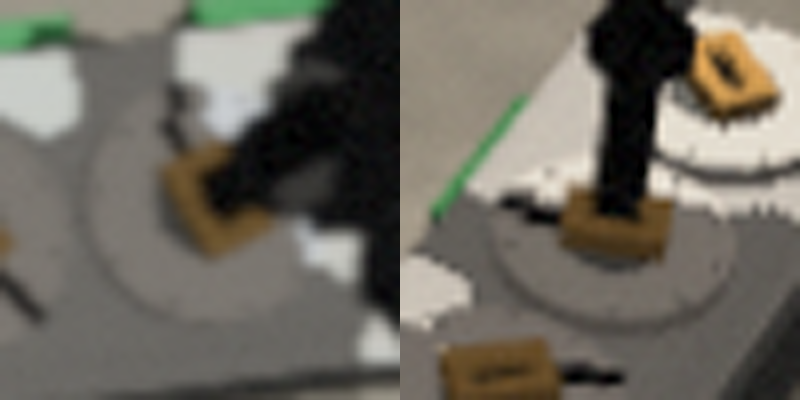

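The rotor turned and its pointer is now almost at the mark, still slightly anticlockwise. I'll turn 4° more, lift out and measure.

Emit:
jog_arm --pt "-1 0 0 0 2" --pt "-1 0 0 0 2" --pt "-1 0 0 0 0" --pt "-1 0 0 0 -3" --pt "-1 0 0 0 -3" --pt "-1 0 0 -8 0" --pt "-1 0 0 -20 0" --pt "-1 0 0 -30 0" --pt "-1 0 0 -30 0" --pt "-1 0 0 0 0"

```text
time: 13.83
tool_pos: [0.4994, -0.2398, 0.2167]
tcp_rot: [2.102, 2.325, 0.005]
wrist_force: [1.1, -0.9, 0.8]
width: 0.157
grip_force: 59.4
```

Emit:
jog_arm --pt "-1 -25 0 -20 0" --pt "-1 -25 0 0 0" --pt "-1 -25 0 0 0" --pt "-1 -25 0 0 0" --pt "-1 -20 0 0 0" --pt "-1 0 0 0 0"

```text
time: 14.33
tool_pos: [0.5082, -0.3608, 0.2292]
tcp_rot: [-2.109, -2.326, 0.001]
wrist_force: [0.1, -0.1, -0.3]
width: 0.155
grip_force: 59.4
```

```bash
python3 - <<'E'
from h import *
rel(*RGT,.135)
t,_=snap('top');s,_=snap('side')
print(*angles('top'),*angles('side'),sep='\n')
G=[]
for n,im in(('top',t),('side',s)):
  for c in(MID,RGT):
    g=np.arange(-.03,.03,.0002);X,Y=np.meshgrid(c[0]-g,c[1]-g,indexing='ij')
    uv=proj(n,np.stack([X,Y,0*X+.043],-1)).reshape(*X.shape,2).astype(np.float32);J=cv2.remap(im,uv[...,0],uv[...,1],cv2.INTER_CUBIC)
    G.append(J)
cv2.imwrite('pics/g5.png',np.vstack([np.hstack(G[:2]),np.hstack(G[2:])]));print(G[0].shape)
E
```

```text
t 14.33 tcp [ 0.5082 -0.3608  0.2292] tool mm [62.1  2.7 94.2] xang 1.669 yang 0.0982 zaxis [-1.7e-03  8.0e-04 -1.0e+00] q [-0.66  0.17  1.72 -0.    1.25 -0.76] F [ 0.1 -0.1 -0.3] T [-0.001  0.024  0.003] w 0.155
{'rect': (array([0.9, 0.3]), array([22.8, 16. ])), 'slot': np.float32(0.388), 'mark': 0.148, 'mkr': 24.1}
{'rect': (array([ 0.4, -0.4]), array([17.1, 25.8])), 'slot': np.float32(-0.507), 'mark': -0.025, 'mkr': 23.4}
{'rect': (array([0.4, 1.6]), array([26.3, 23.2])), 'slot': np.float32(0.41), 'mark': -0.022, 'mkr': 23.7}
{'rect': (array([0.1, 1.2]), array([19.8, 32.7])), 'slot': np.float32(-0.572), 'mark': -0.0, 'mkr': 23.3}
(300, 300, 3)
```

View pics/g5.png

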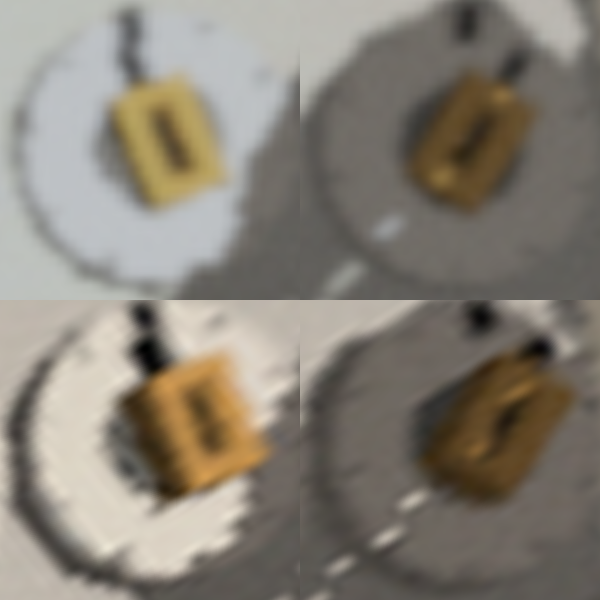

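Top-left shows rotor1's pointer almost in line with its mark at (128,20), with the block still a bit anticlockwise. I'll measure this properly by fitting the block silhouette and triangulating the mark from both cameras.

```bash
cat > fit.py <<'E'
from h import *
from scipy.optimize import minimize
np.set_printoptions(precision=4,suppress=True)
def brass(n,im,c):
    S=6;im=cv2.resize(im,None,fx=S,fy=S,interpolation=cv2.INTER_CUBIC);u,v=proj(n,[[*c,.05]])[0]
    x0,y0=int((u-15)*S),int((v-15)*S);hs=cv2.cvtColor(im[y0:y0+30*S,x0:x0+30*S],cv2.COLOR_BGR2HSV)
    m=((hs[...,0]>8)&(hs[...,0]<34)&(hs[...,1]>100)).astype(np.uint8)
    N,l,st,_=cv2.connectedComponentsWithStats(m);k=1+np.argmax(st[1:,4]);ys,xs=np.nonzero(l==k)
    H=np.zeros_like(m);cv2.fillConvexPoly(H,cv2.convexHull(np.c_[xs,ys].astype(np.int32)),1);return H,x0,y0,S
def fitblock(n,im,c,a,zb=.044):
    H,x0,y0,S=brass(n,im,c)
    def f(p):
        cc,s=np.cos(p[2]),np.sin(p[2]);P=[[c[0]+p[0]/1e3+cc*x-s*y,c[1]+p[1]/1e3+s*x+cc*y,z] for x in(-.012,.012) for y in(-.008,.008) for z in(zb,.053)]
        A=np.zeros_like(H);q=(proj(n,P)+.5)*S-.5-[x0,y0];cv2.fillConvexPoly(A,cv2.convexHull(np.int32(q.round())),1);return 1-(A&H).sum()/(A|H).sum()
    best=min((minimize(f,[0,0,b],method='Nelder-Mead',options=dict(initial_simplex=[[0,0,b],[1.5,0,b],[0,1.5,b],[0,0,b+.12]])) for b in(a-.1,a,a+.1)),key=lambda r:r.fun)
    return best.x,best.fun
def tri(uvt,uvs):
    (o1,d1),(o2,d2)=ray('top',[uvt]),ray('side',[uvs]);d1,d2=d1[0],d2[0]
    t=np.linalg.lstsq(np.c_[d1,-d2],o2-o1,rcond=None)[0];a,b=o1+t[0]*d1,o2+t[1]*d2;return (a+b)/2,np.linalg.norm(a-b)
def dark(im,uv,r,lo):
    S=4;b=cv2.resize(im,None,fx=S,fy=S,interpolation=cv2.INTER_CUBIC);g=cv2.cvtColor(b,cv2.COLOR_BGR2GRAY).astype(float)
    for _ in range(4):
        yy,xx=np.mgrid[:g.shape[0],:g.shape[1]];w=np.clip(lo-g,0,None)*(np.hypot((xx+.5)/S-.5-uv[0],(yy+.5)/S-.5-uv[1])<r);uv=np.array([(w*((xx+.5)/S-.5)).sum(),(w*((yy+.5)/S-.5)).sum()])/w.sum()
    return uv
E
python3 - <<'E'
from fit import *
t0,s0=cv2.imread('pics/top0.png'),cv2.imread('pics/side0.png');t,s=cv2.imread('top.png'),cv2.imread('side.png')
for nm,c,a,tt,ss in(('r1 init',MID,.8,t0,s0),('r1 now',MID,.3,t,s),('r2 init',RGT,-.56,t0,s0)):
    print(nm,'top',*fitblock('top',tt,c,a),'side',*fitblock('side',ss,c,a))
for c,a in((MID,.16),(RGT,-.1)):
    p=[c[0]+.025*np.cos(a),c[1]+.025*np.sin(a),.042]
    ut,us=dark(t0,proj('top',[p])[0],3,120),dark(s0,proj('side',[p])[0],3,120)
    P,e=tri(ut,us);print(ut,us,P,e,'ang',np.arctan2(*(P[:2]-c)[::-1]),'r',np.linalg.norm(P[:2]-c))
    for n,u in(('top',ut),('side',us)):
        for z in(.041,.043):q=atz(n,[u],z)[0][:2]-c;print(n,z,q,np.arctan2(q[1],q[0]),np.hypot(*q))
E
```

```text
r1 init top [1.5466 0.5559 0.7778] 0.25841392649903283 side [ 1.6793 -2.149   0.6594] 0.21305771592304545
r1 now top [ 1.3236 -1.6903  0.5014] 0.28680054591538306 side [ 2.4479 -3.5104  0.3008] 0.16597938144329893
r2 init top [ 0.1922 -1.5025 -0.7222] 0.23423252279635254 side [ 1.714  -3.6384 -0.6825] 0.1707149404216315
[456.5587 246.7317] [423.4765 189.93  ] [ 0.5212 -0.234   0.047 ] 8.46847254732644e-05 ang 0.20967972852348404 r 0.024944301000910975
top 0.041 [0.0255 0.0034] 0.13175734928349836 0.025703365027044765
top 0.043 [0.0251 0.004 ] 0.15707002130468678 0.025419580785901424
side 0.041 [ 0.0277 -0.0009] -0.030904732795538098 0.027757750947040388
side 0.043 [0.0266 0.0012] 0.0437818818029566 0.026666111505528837
[492.5171 242.3803] [438.8943 169.9534] [ 0.5291 -0.2997  0.0476] 0.0003534530917917622 ang -0.04018317160418867 r 0.024529068822366815
top 0.041 [ 0.0257 -0.0036] -0.13929885606653877 0.025910088168502314
top 0.043 [ 0.0253 -0.0028] -0.11176352859962746 0.025424305790945397
side 0.041 [ 0.0284 -0.0082] -0.28207963873228076 0.0295807197139549
side 0.043 [ 0.0273 -0.006 ] -0.21746550504050163 0.027943025205939782
```

The marks triangulate to z≈0.047 with small error, so the dial surface is higher than I assumed. The mark angles are about 0.21 (rotor1) and -0.04 (rotor2). Refitting the blocks with a thinner height.

```bash
python3 - <<'E'
from fit import *
t0,s0=cv2.imread('pics/top0.png'),cv2.imread('pics/side0.png');t,s=cv2.imread('top.png'),cv2.imread('side.png')
for zb in(.0485,.051):
  for nm,c,a,tt,ss in(('r1 init',MID,.8,t0,s0),('r1 now',MID,.3,t,s),('r2 init',RGT,-.56,t0,s0)):
    print(zb,nm,'top',*fitblock('top',tt,c,a,zb),'side',*fitblock('side',ss,c,a,zb))
# coarse pointer+mark check: raw gray of rotor1 now
g=cv2.cvtColor(t,cv2.COLOR_BGR2GRAY);print(g[243:264,450:473])
g=cv2.cvtColor(s,cv2.COLOR_BGR2GRAY);print(g[183:200,418:446])
print(proj('top',[[*MID,.047]]),proj('side',[[*MID,.047]]))
E
```

```text
0.0485 r1 init top [ 0.9842 -0.2337  0.7555] 0.18800168990283062 side [ 0.3668 -0.3013  0.8326] 0.0608588957055215
0.0485 r1 now top [ 0.6126 -0.1452  0.3836] 0.2254922718611052 side [ 0.8467 -0.6457  0.3771] 0.08313368471490179Traceback (most recent call last):
  File "<stdin>", line 5, in <module>
  File "fit.py", line 15, in fitblock
    best=min((minimize(f,[0,0,b],method='Nelder-Mead',options=dict(initial_simplex=[[0,0,b],[1.5,0,b],[0,1.5,b],[0,0,b+.12]])) for b in(a-.1,a,a+.1)),key=lambda r:r.fun)
  File "fit.py", line 15, in <genexpr>
    best=min((minimize(f,[0,0,b],method='Nelder-Mead',options=dict(initial_simplex=[[0,0,b],[1.5,0,b],[0,1.5,b],[0,0,b+.12]])) for b in(a-.1,a,a+.1)),key=lambda r:r.fun)
              ~~~~~~~~^^^^^^^^^^^^^^^^^^^^^^^^^^^^^^^^^^^^^^^^^^^^^^^^^^^^^^^^^^^^^^^^^^^^^^^^^^^^^^^^^^^^^^^^^^^^^^^^^^^^^^^^
    res = _minimize_neldermead(fun, x0, args, callback, bounds=bounds,
                               **options)
    fxr = func(xr)
    fx = function(np.copy(x), *(wrapper_args + args))
  File "fit.py", line 14, in f
    A=np.zeros_like(H);q=(proj(n,P)+.5)*S-.5-[x0,y0];cv2.fillConvexPoly(A,cv2.convexHull(np.int32(q.round())),1);return 1-(A&H).sum()/(A|H).sum()
                          ~~~~^^^^^
  File "h.py", line 12, in proj
    k,d,r,t=K(n);return cv2.projectPoints(np.array(P,float).reshape(-1,1,3),r,t,k,d)[0].reshape(-1,2)
            ~^^^
  File "h.py", line 4, in K
    c=bot.get_calibration(n);f=240/np.tan(np.radians(c['vfov'])/2)
ValueError: time passes only in moves, steps and waits
```

```bash
sed -i 's/^def K(n):/import functools,os,pickle\n@functools.lru_cache(None)\ndef K(n):/; ' h.py; python3 - <<'E'
from h import *
pickle.dump({n:K(n) for n in('top','side')},open('cal.pkl','wb'))
E
echo "K=pickle.load(open('cal.pkl','rb')).__getitem__" >> h.py
python3 -c "
from fit import *
s0=cv2.imread('pics/side0.png');t0=cv2.imread('pics/top0.png')
for zb in (.0475,.0485,.05):
  print(zb,fitblock('side',s0,RGT,-.56,zb),fitblock('top',t0,RGT,-.56,zb))"
```

```text
0.0475 (array([ 1.1764, -1.8591, -0.6162]), np.float64(0.0771241830065359)) (array([ 0.3274, -1.2869, -0.6115]), np.float64(0.17617003883098303))
0.0485 (array([ 0.4425, -0.8829, -0.5936]), np.float64(0.08027829810008025)) (array([ 0.2869, -0.8785, -0.6109]), np.float64(0.1600333402792249))
0.05 (array([ 0.1808, -0.2141, -0.6115]), np.float64(0.11973934292696176)) (array([ 0.3308, -0.6198, -0.5691]), np.float64(0.1312782927355033))
```

Emit:
jog_arm --pt "-1 0 0 0 7" --pt "-1 0 0 0 7" --pt "-1 0 0 0 7" --pt "-1 0 0 0 7" --pt "-1 0 0 0 7" --pt "-1 0 0 0 2.5" --pt "-1 0 0 0 0" --pt "-1 0 0 0 0"

```text
time: 15.1
tool_pos: [0.5086, -0.357, 0.2297]
tcp_rot: [-2.741, -1.532, 0.0]
wrist_force: [-0.4, -0.4, -1.1]
width: 0.158
grip_force: 59.4
```

```bash
python3 -c "
from h import *
rel(*RGT,.131)"
```

```text
t 15.1 tcp [ 0.5086 -0.357   0.2297] tool mm [ 47.5 -33.8  98.8] xang 1.0197 yang -0.5511 zaxis [-8.0e-04  1.4e-03 -1.0e+00] q [-0.65  0.17  1.73  0.    1.25 -0.1 ] F [-0.4 -0.4 -1.1] T [ 0.011  0.011 -0.048] w 0.158
```

Emit:
jog_arm --pt "-1 16 -11.2 0 2" --pt "-1 16 -11.2 0 0" --pt "-1 15 -11 0 0" --pt "-1 0 0 30 0" --pt "-1 0 0 30 0" --pt "-1 0 0 20 0" --pt "-1 0 0 14 0" --pt "-1 0 0 0 0" --pt "-1 0 0 0 0" --pt "-1 0 0 0 0"

```text
time: 15.93
tool_pos: [0.5072, -0.3011, 0.1371]
tcp_rot: [2.769, 1.482, 0.001]
wrist_force: [0.8, -0.3, 0.1]
width: 0.151
grip_force: 59.4
```

```bash
python3 -c "
from h import *
rel(.505,-.2992,.131)"
```

```text
t 15.93 tcp [ 0.5072 -0.3011  0.1371] tool mm [ 0.4 -2.8  6.1] xang 0.9831 yang -0.5877 zaxis [ 1.2e-03 -6.0e-04 -1.0e+00] q [-0.58  0.18  1.89  0.    1.07  0.01] F [ 0.8 -0.3  0.1] T [ 0.018 -0.05   0.005] w 0.151
```

Emit:
jog_arm --pt "-1 0 0 5 0" --pt "-1 0 0 0 0" --pt "-1 0 0 0 0" --pt "-1 0 0 0 0" --pt "-1 0 0 0 0"

```text
time: 16.35
tool_pos: [0.5067, -0.3011, 0.1314]
tcp_rot: [2.77, 1.481, 0.001]
wrist_force: [0.3, -0.1, 0.3]
width: 0.152
grip_force: 59.4
```

```bash
python3 -c "
from h import *
rel(.505,-.2992,.131)"
```

```text
t 16.35 tcp [ 0.5067 -0.3011  0.1314] tool mm [ 0.7 -2.5  0.4] xang 0.9823 yang -0.5885 zaxis [ 6.e-04 -4.e-04 -1.e+00] q [-0.58  0.19  1.89  0.    1.06  0.01] F [ 0.3 -0.1  0.3] T [ 0.024 -0.003 -0.004] w 0.152
```

Emit:
jog_arm --pt "-1 0.7 -2.4 0 0" --pt "-1 0 0 0 0" --pt "-1 0 0 2 0" --pt "-1 0 0 2 0" --pt "-1 0 0 2 0" --pt "-1 0 0 1 0" --pt "-1 0 0 1 0" --pt "-1 0 0 0 0" --pt "-1 0 0 0 0"

```text
time: 17.1
tool_pos: [0.5049, -0.299, 0.1228]
tcp_rot: [-2.77, -1.482, 0.0]
wrist_force: [-0.5, 0.3, 0.2]
width: 0.15
grip_force: 59.4
```

```bash
python3 -c "
from h import *
rel(.505,-.2992,.1215)"
```

```text
t 17.1 tcp [ 0.5049 -0.299   0.1228] tool mm [-0.1  0.2  1.3] xang 0.9823 yang -0.5885 zaxis [-2.e-04  1.e-04 -1.e+00] q [-0.58  0.19  1.9  -0.    1.05  0.01] F [-0.5  0.3  0.2] T [ 0.026  0.011 -0.017] w 0.15
```

Emit:
jog_arm --pt "-1 0 0 1 0" --pt "-1 0 0 0.7 0" --pt "-1 0 0 0 0" --pt "-1 0 0 0 -4" --pt "-1 0 0 0 -4" --pt "-1 0 0 0 -4" --pt "-1 0 0 0 -4" --pt "-1 0 0 0 -4" --pt "-1 0 0 0 -4" --pt "-1 0 0 0 0"

```text
time: 17.93
tool_pos: [0.5049, -0.2994, 0.1214]
tcp_rot: [2.4, 2.027, -0.001]
wrist_force: [-1.4, -1.1, -1.2]
width: 0.155
grip_force: 59.4
```

Emit:
jog_arm --pt "-1 0 0 0 -4" --pt "-1 0 0 0 -4" --pt "-1 0 0 0 -4" --pt "-1 0 0 0 -3" --pt "-1 0 0 0 0" --pt "-1 0 0 0 0"

```text
time: 18.43
tool_pos: [0.5049, -0.2993, 0.1213]
tcp_rot: [2.12, 2.318, -0.0]
wrist_force: [0.2, -1.3, -1.2]
width: 0.156
grip_force: 59.3
```

```bash
python3 -c "
from h import *
rel(.505,-.2992,.1215)"
```

```text
t 18.43 tcp [ 0.5049 -0.2993  0.1213] tool mm [ 0.1  0.1 -0.2] xang 1.6602 yang 0.0894 zaxis [ 1.e-04 -5.e-04 -1.e+00] q [-0.58  0.19  1.91 -0.    1.04 -0.67] F [ 0.2 -1.3 -1.2] T [-0.356  0.026 -0.001] w 0.156
```

Emit:
jog_arm --pt "-1 0 0 0 3" --pt "-1 0 0 0 3" --pt "-1 0 0 -8 0" --pt "-1 0 0 -25 0" --pt "-1 0 0 -30 0" --pt "-1 -25 0 -30 0" --pt "-1 -30 0 0 0" --pt "-1 -30 0 0 0" --pt "-1 -30 0 0 0" --pt "-1 0 0 0 0"

```text
time: 19.27
tool_pos: [0.5033, -0.4189, 0.2155]
tcp_rot: [2.236, 2.202, -0.002]
wrist_force: [0.2, 1.1, -1.1]
width: 0.154
grip_force: 59.4
```

```bash
cat > meas.py <<'E'
from fit import *
import sys
M=dict(r1=np.array([.5212,-.234]),r2=np.array([.5291,-.2997]))
t,_=snap('top');s,_=snap('side');C=[np.array([.4972,-.2396]),np.array([.505,-.2993])]
for nm,c,a in zip(M,C,map(float,sys.argv[1:])):
    m=np.arctan2(*(M[nm]-c)[::-1])
    for n,im in(('top',t),('side',s)):
        r=[fitblock(n,im,c,a,z) for z in(.048,.05)];print(nm,n,'mark',round(m,3),'slot',[x[0][2].round(3) for x in r],'rotor',[round(x[0][2]-m,3) for x in r],'c',r[0][0][:2].round(1),'res',[round(x[1],3) for x in r])
rel(.4972,-.2396,.131)
E
python3 meas.py .38 -.1
```

```text
r1 top mark 0.229 slot [np.float64(0.522), np.float64(0.417)] rotor [np.float64(0.292), np.float64(0.188)] c [ 0.3 -0.2] res [np.float64(0.234), np.float64(0.209)]
r1 side mark 0.229 slot [np.float64(0.371), np.float64(0.395)] rotor [np.float64(0.142), np.float64(0.166)] c [ 0.4 -0.4] res [np.float64(0.054), np.float64(0.118)]
r2 top mark -0.017 slot [np.float64(-0.211), np.float64(-0.212)] rotor [np.float64(-0.194), np.float64(-0.196)] c [-0.3  0. ] res [np.float64(0.17), np.float64(0.12)]
r2 side mark -0.017 slot [np.float64(-0.251), np.float64(-0.294)] rotor [np.float64(-0.235), np.float64(-0.277)] c [ 0.5 -0.5] res [np.float64(0.071), np.float64(0.129)]
t 19.37 tcp [ 0.5033 -0.4147  0.2146] tool mm [174.9  -8.6  83.7] xang 1.5562 yang -0.0146 zaxis [ 0.0002  0.0008 -1.    ] q [-0.73  0.23  1.67  0.    1.24 -0.71] F [0.6 0.4 0.2] T [ 0.058 -0.013  0.031] w 0.155
```

```bash
python3 - <<'E'
from fit import *
G=[]
C=[np.array([.4972,-.2396]),np.array([.505,-.2993])];mk=[.229,-.017]
for n in('top','side'):
  im=cv2.imread(n+'.png')
  for c,m in zip(C,mk):
    sc=.0001;gx=.031-np.arange(300)*sc;gy=.02-np.arange(400)*sc;X,Y=np.meshgrid(c[0]+gx,c[1]+gy,indexing='ij')
    uv=proj(n,np.stack([X,Y,0*X+.047],-1)).reshape(*X.shape,2).astype(np.float32);J=cv2.remap(im,uv[...,0],uv[...,1],cv2.INTER_CUBIC)
    for k in(-.2,0,.2,.4):
        a=m+(k if m>0.1 else -k);P=lambda r:(int((.02-r*np.sin(a))/sc),int((.031-r*np.cos(a))/sc))
        cv2.line(J,P(.0285),P(.031),(0,0,255) if k==0 else (0,160,0),2)
    cv2.circle(J,(200,298),3,(255,0,0),-1);G.append(J)
cv2.imwrite('pics/g6.png',np.vstack([np.hstack(G[:2]),np.hstack(G[2:])]))
E
```

```text
(no output)
```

View pics/g6.png

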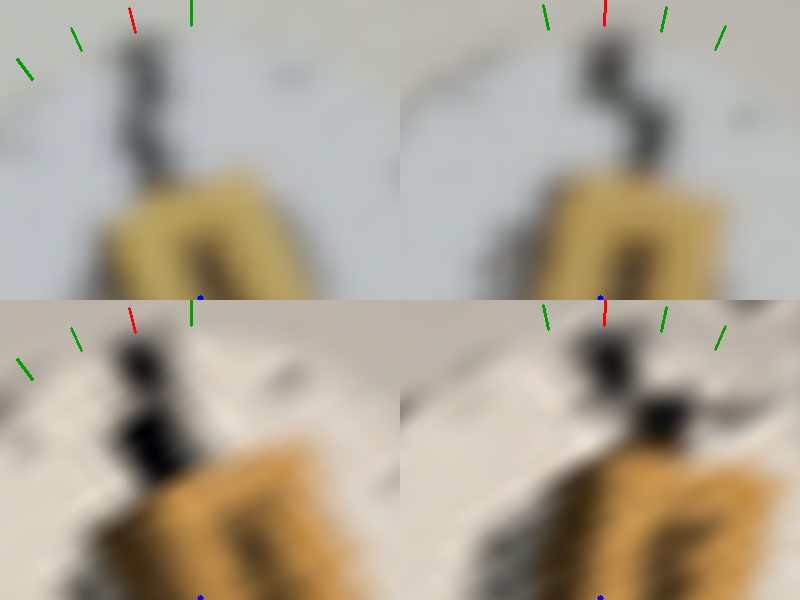

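The last view shows rotor1's pointer about 0.12 rad anticlockwise of its mark: mark (140,65), pointer (138,128). Rotor2's is about 0.2 rad clockwise: mark (605,70), pointer (652,125). The drive lag is repeatable, so I'll go back in and turn by just these amounts, rotor2 first.

Emit:
jog_arm --pt "-1 0 0 0 6" --pt "-1 0 0 0 5.8" --pt "-1 0 0 0 0" --pt "-1 28 -5 0 0" --pt "-1 28 -5 0 0" --pt "-1 28 -5 0 0" --pt "-1 28 -5 0 0" --pt "-1 0 0 0 0" --pt "-1 0 0 0 0" --pt "-1 0 0 0 0"

```text
time: 20.2
tool_pos: [0.5084, -0.2998, 0.2147]
tcp_rot: [2.447, 1.969, 0.0]
wrist_force: [-0.8, -0.6, -0.1]
width: 0.157
grip_force: 59.4
```

```bash
python3 -c "
from h import *
rel(.5049,-.2992,.131)"
```

```text
t 20.2 tcp [ 0.5084 -0.2998  0.2147] tool mm [-0.1 -3.6 83.7] xang 1.3553 yang -0.2155 zaxis [ 4.e-04 -5.e-04 -1.e+00] q [-0.57  0.12  1.81 -0.    1.22 -0.36] F [-0.8 -0.6 -0.1] T [-0.057 -0.019 -0.033] w 0.157
```

Emit:
jog_arm --pt "-1 0 -3.5 28 0" --pt "-1 0 0 28 0" --pt "-1 0 0 18 0" --pt "-1 0 0 9 0" --pt "-1 0 0 0 0" --pt "-1 0 0 0 0" --pt "-1 0 0 0 0" --pt "-1 0 0 0 0"

```text
time: 20.87
tool_pos: [0.506, -0.3006, 0.1332]
tcp_rot: [2.448, 1.964, 0.002]
wrist_force: [0.9, -0.3, 0.7]
width: 0.155
grip_force: 59.4
```

```bash
python3 -c "
from h import *
rel(.5049,-.2992,.1215)"
```

```text
t 20.87 tcp [ 0.506  -0.3006  0.1332] tool mm [ 1.2 -1.4 11.7] xang 1.3522 yang -0.2186 zaxis [ 0.0027 -0.0018 -1.    ] q [-0.58  0.18  1.89 -0.    1.06 -0.36] F [ 0.9 -0.3  0.7] T [-0.015 -0.013 -0.003] w 0.155
```

Emit:
jog_arm --pt "-1 1 -1.2 2 0" --pt "-1 0 0 0 0" --pt "-1 0 0 0 0" --pt "-1 0 0 0 0"

```text
time: 21.2
tool_pos: [0.5039, -0.2984, 0.1296]
tcp_rot: [2.45, 1.966, 0.0]
wrist_force: [-0.8, 0.0, -0.2]
width: 0.156
grip_force: 59.4
```

```bash
python3 -c "
from h import *
rel(.5049,-.2992,.1215)"
```

```text
t 21.2 tcp [ 0.5039 -0.2984  0.1296] tool mm [-0.6  1.1  8.1] xang 1.3524 yang -0.2184 zaxis [ 4.e-04 -2.e-04 -1.e+00] q [-0.58  0.18  1.9   0.    1.06 -0.36] F [-0.8  0.  -0.2] T [ 0.023 -0.009 -0.011] w 0.156
```

Emit:
jog_arm --pt "-1 -0.4 0.8 0 0" --pt "-1 0 0 1 0" --pt "-1 0 0 0 0" --pt "-1 0 0 0 0" --pt "-1 0 0 1 0" --pt "-1 0 0 1 0" --pt "-1 0 0 1 0" --pt "-1 0 0 1 0" --pt "-1 0 0 0 0"

```text
time: 21.95
tool_pos: [0.5043, -0.2988, 0.1239]
tcp_rot: [-2.45, -1.966, 0.0]
wrist_force: [0.1, -0.3, 0.3]
width: 0.156
grip_force: 59.4
```

```bash
python3 -c "
from h import *
rel(.5049,-.2992,.1215)"
```

```text
t 21.95 tcp [ 0.5043 -0.2988  0.1239] tool mm [-0.3  0.6  2.4] xang 1.3523 yang -0.2185 zaxis [-5.e-04  3.e-04 -1.e+00] q [-0.58  0.19  1.9   0.    1.05 -0.36] F [ 0.1 -0.3  0.3] T [-0.029  0.009  0.035] w 0.156
```

Emit:
jog_arm --pt "-1 -0.2 0.4 0.8 0" --pt "-1 0 0 0.8 0" --pt "-1 0 0 0.7 0" --pt "-1 0 0 0 -4" --pt "-1 0 0 0 -4" --pt "-1 0 0 0 -4" --pt "-1 0 0 0 -4" --pt "-1 0 0 0 -4" --pt "-1 0 0 0 -4" --pt "-1 0 0 0 0"

```text
time: 22.78
tool_pos: [0.505, -0.2995, 0.1222]
tcp_rot: [1.986, 2.434, -0.0]
wrist_force: [-0.4, -0.5, 0.4]
width: 0.156
grip_force: 59.5
```

Emit:
jog_arm --pt "-1 0 0 0 -3" --pt "-1 0 0 0 -2" --pt "-1 0 0 0 0" --pt "-1 0 0 0 0"

```text
time: 23.12
tool_pos: [0.505, -0.2995, 0.1222]
tcp_rot: [1.883, 2.514, -0.0]
wrist_force: [-0.9, -1.3, 0.5]
width: 0.15
grip_force: 59.5
```

```bash
python3 -c "
from h import *
rel(.5049,-.2992,.1215)"
```

```text
t 23.12 tcp [ 0.505  -0.2995  0.1222] tool mm [ 0.3 -0.   0.7] xang 1.8561 yang 0.2853 zaxis [ 3.e-04 -5.e-04 -1.e+00] q [-0.58  0.19  1.9  -0.    1.05 -0.86] F [-0.9 -1.3  0.5] T [-0.261  0.087 -0.009] w 0.15
```

Emit:
jog_arm --pt "-1 0 0 0 3" --pt "-1 0 0 0 3" --pt "-1 0 0 -6 0" --pt "-1 0 0 -14 0" --pt "-1 0 0 -20 0" --pt "-1 0 0 -20 0" --pt "-1 20 1 0 0" --pt "-1 20 1 0 0" --pt "-1 20 1 0 -5" --pt "-1 0 0 0 -5"

```text
time: 23.95
tool_pos: [0.4961, -0.2364, 0.1822]
tcp_rot: [-1.783, -2.584, -0.003]
wrist_force: [-0.1, 0.8, -0.1]
width: 0.155
grip_force: 59.4
```

Emit:
jog_arm --pt "-1 0 0 18 0" --pt "-1 0 0 18 0" --pt "-1 0 0 12 0" --pt "-1 0 0 3 0" --pt "-1 0 0 0 0" --pt "-1 0 0 0 0" --pt "-1 0 0 0 0" --pt "-1 0 0 0 0" --pt "-1 0 0 0 0" --pt "-1 0 0 0 0"

```text
time: 24.78
tool_pos: [0.4973, -0.2399, 0.1317]
tcp_rot: [1.791, 2.58, 0.0]
wrist_force: [-0.2, 0.8, -0.8]
width: 0.156
grip_force: 59.4
```

```bash
python3 -c "
from h import *
rel(.4972,-.2396,.1215)"
```

```text
t 24.78 tcp [ 0.4973 -0.2399  0.1317] tool mm [ 0.4  0.  10.2] xang 1.9281 yang 0.3573 zaxis [ 1.e-03 -5.e-04 -1.e+00] q [-0.49  0.12  1.97  0.    1.05 -0.85] F [-0.2  0.8 -0.8] T [-0.001  0.028  0.026] w 0.156
```

Emit:
jog_arm --pt "-1 0.2 0 2 0" --pt "-1 0 0 2 0" --pt "-1 0 0 1 0" --pt "-1 0 0 1 0" --pt "-1 0 0 1 0" --pt "-1 0 0 0 0" --pt "-1 0 0 0 0" --pt "-1 0 0 0 0"

```text
time: 25.45
tool_pos: [0.4969, -0.2395, 0.124]
tcp_rot: [1.791, 2.581, 0.0]
wrist_force: [-0.8, -0.2, -0.6]
width: 0.155
grip_force: 59.4
```

```bash
python3 -c "
from h import *
rel(.4972,-.2396,.1215)"
```

```text
t 25.45 tcp [ 0.4969 -0.2395  0.124 ] tool mm [-0.2  0.3  2.5] xang 1.9283 yang 0.3575 zaxis [ 0.  0. -1.] q [-0.49  0.12  1.98  0.    1.04 -0.85] F [-0.8 -0.2 -0.6] T [0.002 0.039 0.008] w 0.155
```

Emit:
jog_arm --pt "-1 0 0 0.9 0" --pt "-1 0 0 0.9 0" --pt "-1 0 0 0 0" --pt "-1 0 0 0 4" --pt "-1 0 0 0 4" --pt "-1 0 0 0 4" --pt "-1 0 0 0 4" --pt "-1 0 0 0 4" --pt "-1 0 0 0 4" --pt "-1 0 0 0 3"

```text
time: 26.28
tool_pos: [0.497, -0.2398, 0.1224]
tcp_rot: [2.347, 2.087, -0.0]
wrist_force: [1.4, -1.1, 1.0]
width: 0.151
grip_force: 59.4
```

Emit:
jog_arm --pt "-1 0 0 0 0.5" --pt "-1 0 0 0 0" --pt "-1 0 0 0 0"

```text
time: 26.53
tool_pos: [0.497, -0.2397, 0.1224]
tcp_rot: [2.351, 2.083, -0.0]
wrist_force: [1.1, -1.4, 0.7]
width: 0.155
grip_force: 59.5
```

```bash
python3 -c "
from h import *
rel(.4972,-.2396,.1215)"
```

```text
t 26.53 tcp [ 0.497  -0.2397  0.1224] tool mm [0.2 0.2 0.9] xang 1.4497 yang -0.1211 zaxis [ 3.e-04 -5.e-04 -1.e+00] q [-0.49  0.13  1.98 -0.    1.04 -0.37] F [ 1.1 -1.4  0.7] T [-0.284  0.038  0.032] w 0.155
```

Backing off, lifting clear and measuring.

Emit:
jog_arm --pt "-1 0 0 0 -3" --pt "-1 0 0 0 -3" --pt "-1 0 0 -6 0" --pt "-1 0 0 -24 0" --pt "-1 0 0 -30 0" --pt "-1 0 0 -30 0" --pt "-1 -35 0 0 0" --pt "-1 -35 0 0 0" --pt "-1 -35 0 0 0" --pt "-1 -35 0 0 0"

```text
time: 27.37
tool_pos: [0.4944, -0.3804, 0.2131]
tcp_rot: [2.241, 2.201, 0.001]
wrist_force: [-0.1, -0.5, 0.2]
width: 0.159
grip_force: 59.4
```

Emit:
jog_arm --pt "-1 -35 0 0 0" --pt "-1 0 0 0 0" --pt "-1 0 0 0 0"

```text
time: 27.62
tool_pos: [0.4932, -0.4158, 0.2119]
tcp_rot: [-2.244, -2.197, -0.001]
wrist_force: [0.7, 1.0, -0.9]
width: 0.162
grip_force: 59.4
```

```bash
python3 meas.py .23 -.02; python3 - <<'E'
from fit import *
# rectified gray at z=.047 (1 mm grid): rows x=30..12, cols y=+12..-12, dark = '#'
C=[np.array([.4972,-.2396]),np.array([.505,-.2993])]
for n in('top','side'):
  g=cv2.cvtColor(cv2.imread(n+'.png'),cv2.COLOR_BGR2GRAY)
  L=[]
  for c in C:
    gx=np.arange(29,10,-1)/1e3;gy=np.arange(14,-15,-1)/1e3;X,Y=np.meshgrid(c[0]+gx,c[1]+gy,indexing='ij')
    uv=proj(n,np.stack([X,Y,0*X+.047],-1)).reshape(*X.shape,2).astype(np.float32);J=cv2.remap(g,uv[...,0],uv[...,1],cv2.INTER_CUBIC)
    L.append([''.join('#' if v<70 else '+' if v<105 else '-' if v<140 else '.' for v in r) for r in J])
  print(n);print('\n'.join(f'{29-i:3d} {a}   {b}' for i,(a,b) in enumerate(zip(*L))))
E
```

```text
r1 top mark 0.229 slot [np.float64(0.351), np.float64(0.333)] rotor [np.float64(0.122), np.float64(0.104)] c [ 0.7 -0. ] res [np.float64(0.224), np.float64(0.191)]
r1 side mark 0.229 slot [np.float64(0.251), np.float64(0.228)] rotor [np.float64(0.022), np.float64(-0.001)] c [ 0.6 -0.2] res [np.float64(0.054), np.float64(0.112)]
r2 top mark -0.017 slot [np.float64(-0.051), np.float64(-0.054)] rotor [np.float64(-0.034), np.float64(-0.038)] c [0.4 0.3] res [np.float64(0.184), np.float64(0.138)]
r2 side mark -0.017 slot [np.float64(-0.107), np.float64(-0.145)] rotor [np.float64(-0.09), np.float64(-0.129)] c [ 0.7 -0.3] res [np.float64(0.071), np.float64(0.132)]
t 27.72 tcp [ 0.4935 -0.4137  0.2119] tool mm [174.    0.5  81.2] xang 1.5522 yang -0.0186 zaxis [-0.0005  0.0015 -1.    ] q [-0.74  0.22  1.7   0.    1.23 -0.72] F [ 0.1  0.7 -0.9] T [-0.003 -0.019 -0.037] w 0.154
top
 29 .............................   .............................
 28 .............................   .............................
 27 ........--...................   ..............---............
 26 .......----..
[... 1597 characters left out ...]
........   .............-+#####+-.......
 20 .......-+####+-..............   .............-+######+.....--
 19 .......-+#####+-.............   .............-++#####+.....--
 18 ........+#####+-.............   ..............-+#####+.......
 17 ........-#####+-.............   ..............-+####+........
 16 ........-#####+-.............   ..............-++++--........
 15 ........-#####+-.............   .............-+++---.........
 14 ........-####+--.............   ...........-+++--............
 13 ........-++++-...............   ..........-+##+-.............
 12 ........-+++-.......----.....   ........-+###++-.............
 11 .......-+++--.....------.....   .......-+####+--....-----....
```

Rotor1 is now at its mark to within about 0.03 rad. Rotor2 still reads about 0.1 rad clockwise, so it gets one more small correction.

Emit:
jog_arm --pt "-1 0 0 0 4" --pt "-1 29 0.3 0 0" --pt "-1 29 0.3 0 0" --pt "-1 29 0.3 0 0" --pt "-1 28 0.3 0 0" --pt "-1 0 0 27 0" --pt "-1 0 0 27 0" --pt "-1 0 0 20 0" --pt "-1 0 0 6 0" --pt "-1 0 0 0 0"

```text
time: 28.55
tool_pos: [0.5034, -0.2975, 0.13]
tcp_rot: [-2.312, -2.12, 0.002]
wrist_force: [0.1, -0.2, -0.3]
width: 0.152
grip_force: 59.4
```

Emit:
jog_arm --pt "-1 0 0 0 0" --pt "-1 0 0 0 0" --pt "-1 0 0 0 0" --pt "-1 0 0 0 0" --pt "-1 0 0 0 0" --pt "-1 0 0 0 0"

```text
time: 29.05
tool_pos: [0.5053, -0.3003, 0.1328]
tcp_rot: [2.316, 2.121, 0.0]
wrist_force: [0.2, 0.8, -0.0]
width: 0.159
grip_force: 59.4
```

```bash
python3 -c "
from h import *
rel(.505,-.2993,.1215)"
```

```text
t 29.05 tcp [ 0.5053 -0.3003  0.1328] tool mm [ 1.  -0.4 11.3] xang 1.4829 yang -0.0879 zaxis [ 9.e-04 -5.e-04 -1.e+00] q [-0.58  0.18  1.89  0.    1.07 -0.49] F [ 0.2  0.8 -0. ] T [-0.009 -0.002 -0.026] w 0.159
```

Emit:
jog_arm --pt "-1 0.6 -0.3 3 0" --pt "-1 0 0 2 0" --pt "-1 0 0 1 0" --pt "-1 0 0 1 0" --pt "-1 0 0 1 0" --pt "-1 0 0 0 0" --pt "-1 0 0 0 0" --pt "-1 0 0 0 0"

```text
time: 29.72
tool_pos: [0.5048, -0.2994, 0.1242]
tcp_rot: [2.317, 2.122, 0.0]
wrist_force: [-0.3, -0.5, -0.1]
width: 0.157
grip_force: 59.4
```

```bash
python3 -c "
from h import *
rel(.505,-.2993,.1222)"
```

```text
t 29.72 tcp [ 0.5048 -0.2994  0.1242] tool mm [0.1 0.2 2. ] xang 1.4832 yang -0.0876 zaxis [ 0.  0. -1.] q [-0.58  0.19  1.9   0.    1.05 -0.49] F [-0.3 -0.5 -0.1] T [ 0.035 -0.027  0.055] w 0.157
```

Turn from -0.088 to about +0.39 (27.5°), back off 6° and lift clear.

Emit:
jog_arm --pt "-1 0 0 1 0" --pt "-1 0 0 1 0" --pt "-1 0 0 0 0" --pt "-1 0 0 0 -4" --pt "-1 0 0 0 -4" --pt "-1 0 0 0 -4" --pt "-1 0 0 0 -4" --pt "-1 0 0 0 -4" --pt "-1 0 0 0 -4" --pt "-1 0 0 0 -3.5"

```text
time: 30.55
tool_pos: [0.5048, -0.2996, 0.1224]
tcp_rot: [1.741, 2.614, -0.0]
wrist_force: [0.1, -1.1, -0.6]
width: 0.156
grip_force: 59.5
```

Emit:
jog_arm --pt "-1 0 0 0 0" --pt "-1 0 0 0 0" --pt "-1 0 0 0 3" --pt "-1 0 0 0 3" --pt "-1 0 0 -6 0" --pt "-1 0 0 -24 0" --pt "-1 0 0 -30 0" --pt "-1 0 0 -30 0" --pt "-1 -35 0 0 0" --pt "-1 -35 0 0 0"

```text
time: 31.38
tool_pos: [0.5266, -0.367, 0.2168]
tcp_rot: [1.872, 2.514, 0.001]
wrist_force: [0.7, -0.4, 0.0]
width: 0.155
grip_force: 59.4
```

Emit:
jog_arm --pt "-1 -35 0 0 0" --pt "-1 0 0 0 0" --pt "-1 0 0 0 0"

```text
time: 31.63
tool_pos: [0.5345, -0.4014, 0.2119]
tcp_rot: [-1.882, -2.515, -0.0]
wrist_force: [0.2, 0.6, -1.2]
width: 0.158
grip_force: 59.4
```

```bash
cat > asc.py <<'E'
from fit import *
C=[np.array([.4972,-.2396]),np.array([.505,-.2993])]
for n in('top','side'):
  g=cv2.cvtColor(cv2.imread(n+'.png'),cv2.COLOR_BGR2GRAY)
  L=[]
  for c in C:
    gx=np.arange(28,12,-1)/1e3;gy=np.arange(14,-15,-1)/1e3;X,Y=np.meshgrid(c[0]+gx,c[1]+gy,indexing='ij')
    uv=proj(n,np.stack([X,Y,0*X+.047],-1)).reshape(*X.shape,2).astype(np.float32);J=cv2.remap(g,uv[...,0],uv[...,1],cv2.INTER_CUBIC)
    L.append([''.join('#' if v<70 else '+' if v<105 else '-' if v<140 else '.' for v in r) for r in J])
  print(n);print('\n'.join(f'{28-i:3d} {a}   {b}' for i,(a,b) in enumerate(zip(*L))))
E
python3 meas.py .23 -.02; python3 asc.py
```

```text
r1 top mark 0.229 slot [np.float64(0.351), np.float64(0.228)] rotor [np.float64(0.122), np.float64(-0.002)] c [ 0.7 -0. ] res [np.float64(0.224), np.float64(0.192)]
r1 side mark 0.229 slot [np.float64(0.255), np.float64(0.261)] rotor [np.float64(0.026), np.float64(0.032)] c [ 0.5 -0.2] res [np.float64(0.053), np.float64(0.106)]
r2 top mark -0.017 slot [np.float64(-0.038), np.float64(-0.034)] rotor [np.float64(-0.021), np.float64(-0.017)] c [ 0.5 -0.4] res [np.float64(0.127), np.float64(0.093)]
r2 side mark -0.017 slot [np.float64(-0.045), np.float64(-0.058)] rotor [np.float64(-0.028), np.float64(-0.041)] c [0.3 0. ] res [np.float64(0.073), np.float64(0.144)]
t 31.73 tcp [ 0.5341 -0.3994  0.2118] tool mm [163.5   9.9  81. ] xang 1.8584 yang 0.2876 zaxis [-0.0009  0.0014 -1.    ] q [-0.68  0.26  1.64  0.    1.24 -0.97] F [-0.5 -0.6 -0.1] T [0.052 0.04  0.015] w 0.154
top
 28 .............................   ...................---+++++++
 27 ........--...................   ..............--------+++++++
 26 .......---...................   .............-+++++++++++++++
 25 ......--+--.....
[... 1198 characters left out ...]
........   .............-######+++++++++
 22 .......-###+--...............   .............-######+++++-+++
 21 .......-+###+--..............   .............+#######+++---++
 20 .......-+####+-..............   ............-+#######+++--+++
 19 .......-+#####+-.............   .............-#######+++-++++
 18 ........+#####+-.............   .............-######++++-++++
 17 ........-#####+-.............   .............+######+++++++++
 16 ........-#####+-.............   ............-+####+++++++++++
 15 ........-#####+-.............   ...........-++++----+++++++++
 14 ........-+###+-..............   ..........--++--..-++#+++++++
 13 ........-++++-...............   .........-+++--..-+++###+++++
```

Both pointers now sit on their marks: rotor1 about +0.03, rotor2 about -0.03. Returning the tool over the mast at safe height.

Emit:
jog_arm --pt "-1 0 0 -32 0" --pt "-1 0 0 -32 0" --pt "-1 0 0 -32 0" --pt "-1 0 0 0 -6.3" --pt "-1 27 11.3 0 0" --pt "-1 27 11.3 0 0" --pt "-1 27 11.3 0 0" --pt "-1 27 11.3 0 0" --pt "-1 27 11.3 0 0" --pt "-1 27 11.3 0 0"

```text
time: 32.57
tool_pos: [0.5333, -0.2216, 0.3083]
tcp_rot: [-1.737, -2.617, -0.001]
wrist_force: [0.5, -0.3, 0.1]
width: 0.155
grip_force: 59.4
```

Emit:
jog_arm --pt "-1 27 11.3 0 0" --pt "-1 27 11.3 0 0" --pt "-1 27 11.3 0 0" --pt "-1 27 11.3 0 0" --pt "-1 27 11.3 0 0" --pt "-1 27 11.3 0 0" --pt "-1 27 11.3 0 0" --pt "-1 27 11.3 0 0" --pt "-1 27 11.3 0 0" --pt "-1 27 11.3 0 0"

```text
time: 33.4
tool_pos: [0.5323, 0.0706, 0.3084]
tcp_rot: [-1.737, -2.618, -0.0]
wrist_force: [-1.2, 0.5, 0.4]
width: 0.153
grip_force: 59.4
```

Emit:
jog_arm --pt "-1 27 11.3 0 0" --pt "-1 27 11.3 0 0" --pt "-1 27 11.3 0 0" --pt "-1 27 11.3 0 0" --pt "-1 0 0 0 0" --pt "-1 0 0 0 0" --pt "-1 0 0 0 0" --pt "-1 0 0 0 0" --pt "-1 0 0 0 0"

```text
time: 34.15
tool_pos: [0.5336, 0.1844, 0.3083]
tcp_rot: [1.74, 2.615, -0.0]
wrist_force: [1.0, 0.1, 0.0]
width: 0.154
grip_force: 59.4
```

```bash
python3 -c "
from h import *
rel(.5335,.1856,.0785)"
```

```text
t 34.15 tcp [0.5336 0.1844 0.3083] tool mm [  1.2   0.4 229.8] xang 1.9673 yang 0.3965 zaxis [ 1.e-04 -2.e-04 -1.e+00] q [ 0.29  0.02  1.74 -0.    1.38 -0.11] F [1.  0.1 0. ] T [-0.016 -0.006 -0.009] w 0.154
```

Emit:
jog_arm --pt "-1 1 0.4 30 0" --pt "-1 0 0 30 0" --pt "-1 0 0 30 0" --pt "-1 0 0 30 0" --pt "-1 0 0 25 0" --pt "-1 0 0 18 0" --pt "-1 0 0 0 0" --pt "-1 0 0 0 0" --pt "-1 0 0 0 0" --pt "-1 0 0 0 0"

```text
time: 34.98
tool_pos: [0.5355, 0.1866, 0.1475]
tcp_rot: [1.738, 2.614, 0.005]
wrist_force: [0.5, 0.8, 0.4]
width: 0.156
grip_force: 59.4
```

Emit:
jog_arm --pt "-1 0 0 0 0" --pt "-1 0 0 0 0" --pt "-1 0 0 0 0" --pt "-1 0 0 0 0"

```text
time: 35.32
tool_pos: [0.5341, 0.1866, 0.1458]
tcp_rot: [1.738, 2.616, 0.001]
wrist_force: [-0.3, 0.1, 0.1]
width: 0.155
grip_force: 59.4
```

```bash
python3 -c "
from h import *
rel(.5335,.1856,.0785)"
```

```text
t 35.32 tcp [0.5341 0.1866 0.1458] tool mm [-0.6 -1.  67.3] xang 1.9685 yang 0.3977 zaxis [ 1.e-03  3.e-04 -1.e+00] q [ 0.29  0.13  1.93  0.    1.08 -0.11] F [-0.3  0.1  0.1] T [-0.021 -0.001 -0.018] w 0.155
```

Emit:
jog_arm --pt "-1 -0.6 -0.8 5 0" --pt "-1 0 0 10 0" --pt "-1 0 0 10 0" --pt "-1 0 0 10 0" --pt "-1 0 0 10 0" --pt "-1 0 0 8 0" --pt "-1 0 0 6 0" --pt "-1 0 0 4 0" --pt "-1 0 0 0 0" --pt "-1 0 0 0 0"

```text
time: 36.15
tool_pos: [0.5336, 0.1856, 0.0819]
tcp_rot: [1.739, 2.616, 0.001]
wrist_force: [3.3, 2.7, -1.9]
width: 0.155
grip_force: 59.2
```

```bash
python3 -c "
from h import *
rel(.5335,.1856,.0785)"
```

```text
t 36.15 tcp [0.5336 0.1856 0.0819] tool mm [-0.  -0.1  3.4] xang 1.9684 yang 0.3976 zaxis [ 3.e-04  2.e-04 -1.e+00] q [ 0.29  0.2   1.98  0.    0.96 -0.11] F [ 3.3  2.7 -1.9] T [ 0.322 -0.78   0.009] w 0.155
```

Emit:
jog_arm --pt "-1 0 0 1.5 0" --pt "-1 0 0 1.5 0" --pt "-1 0 0 0 0" --pt "-1 0 0 0 0" --pt "-1 0 0 0 0"

```text
time: 36.57
tool_pos: [0.5337, 0.1856, 0.0795]
tcp_rot: [1.739, 2.616, 0.001]
wrist_force: [2.0, 1.2, -0.3]
width: 0.154
grip_force: 59.6
```

Emit:
jog_arm --pt "-0.6 0 0 0 0" --pt "-0.4 0 0 0 0" --pt "-0.2 0 0 0 0" --pt "0 0 0 0 0" --pt "0.3 0 0 0 0" --pt "0.6 0 0 0 0" --pt "1 0 0 0 0" --pt "1 0 0 0 0" --pt "1 0 0 0 0" --pt "1 0 0 0 0"

```text
time: 37.4
tool_pos: [0.5333, 0.1856, 0.0792]
tcp_rot: [-1.739, -2.616, 0.0]
wrist_force: [0.4, -0.3, 0.4]
width: 1.002
grip_force: 0.0
```

Emit:
jog_arm --pt "1 0 0 -15 0" --pt "1 0 0 -30 0" --pt "1 0 0 -30 0" --pt "1 0 0 -30 0" --pt "1 0 0 -30 0" --pt "1 0 0 -30 0" --pt "1 -35 0 0 0" --pt "1 -35 0 0 0" --pt "1 -35 0 0 0" --pt "1 -35 0 0 0"

```text
time: 38.23
tool_pos: [0.588, 0.0554, 0.2448]
tcp_rot: [1.737, 2.617, 0.001]
wrist_force: [-0.1, -0.1, 0.3]
width: 1.0
grip_force: 0.0
```

Emit:
jog_arm --pt "1 0 -15 -20 0" --pt "1 0 -25 0 0" --pt "1 0 -25 0 0" --pt "1 0 0 0 0" --pt "1 0 0 0 0" --pt "1 0 0 0 0" --pt "1 0 0 0 0" --pt "1 0 0 0 0"

```text
time: 38.9
tool_pos: [0.5282, 0.0317, 0.2641]
tcp_rot: [1.738, 2.617, 0.0]
wrist_force: [0.9, 0.6, 0.5]
width: 0.998
grip_force: 0.0
```

```bash
python3 meas.py .23 -.02; python3 - <<'E'
from fit import *
# compare stand region & bystanders before/after
for n,(y0,y1,x0,x1) in(('top',(210,275,184,268)),('side',(285,390,222,292))):
    a=cv2.cvtColor(cv2.imread(f'pics/{n}0.png'),cv2.COLOR_BGR2GRAY)[y0:y1,x0:x1].astype(float);b=cv2.cvtColor(cv2.imread(n+'.png'),cv2.COLOR_BGR2GRAY)[y0:y1,x0:x1].astype(float)
    print(n,'px changed',(abs(a-b)>40).sum(),[ (x0+x,y0+y) for y,x in np.argwhere(abs(a-b)>60)[::15]])
for n,(y0,y1,x0,x1) in(('top',(195,245,315,345)),('side',(178,285,305,345)),('top',(292,330,440,482)),('side',(192,250,455,500))):
    a=cv2.imread(f'pics/{n}0.png')[y0:y1,x0:x1].astype(float).mean(2);b=cv2.imread(n+'.png')[y0:y1,x0:x1].astype(float).mean(2);print(n,(abs(a-b)>40).sum())
E
python3 asc.py
```

```text
r1 top mark 0.229 slot [np.float64(0.328), np.float64(0.329)] rotor [np.float64(0.099), np.float64(0.1)] c [ 0.7 -0. ] res [np.float64(0.309), np.float64(0.28)]
r1 side mark 0.229 slot [np.float64(0.257), np.float64(0.261)] rotor [np.float64(0.028), np.float64(0.032)] c [ 0.5 -0.2] res [np.float64(0.051), np.float64(0.103)]
r2 top mark -0.017 slot [np.float64(0.177), np.float64(0.035)] rotor [np.float64(0.194), np.float64(0.052)] c [0.2 0. ] res [np.float64(0.252), np.float64(0.215)]
r2 side mark -0.017 slot [np.float64(-0.041), np.float64(-0.057)] rotor [np.float64(-0.024), np.float64(-0.04)] c [ 0.3 -0.1] res [np.float64(0.061), np.float64(0.118)]
t 39.0 tcp [0.528  0.0317 0.264 ] tool mm [-238.1 -133.6  133. ] xang 1.969 yang 0.3982 zaxis [-0.0002  0.     -1.    ] q [ 0.01 -0.03  1.87  0.    1.3  -0.39] F [-0.4  0.5 -0. ] T [ 0.014  0.003 -0.009] w 0.997
top px changed 3155 [(np.int64(195), np.int64(210)), (np.int64(198), np.int64(211)), (np.int64(200), np.int64(212)), (np.int64(201), np.int64(213)), (np.int64(201), np.int64(214)), (np.int64(201), np.int64(215)), (np.int64(211), n
[... 4078 characters left out ...]
........   .............-###+-..........
 22 .......-+##+-................   .............-+####-.........
 21 .......-+###+-...............   .............+#####+-........
 20 ........+####+-..............   ............-+#####+-........
 19 .......-+#####+-.............   .............-#####+.........
 18 ........+#####+-.............   .............-#####+.........
 17 ........-#####+-.............   .............+#####-.........
 16 ........-#####+-.............   ............-+###++-.........
 15 ........-#####+-.............   ............-+++---..........
 14 ........-+##++-..............   ...........-++--.............
 13 ........--++--...............   .........-+++-...............
```

```bash
python3 - <<'E'
from fit import *
for f in('pics/side0.png','side.png'):
    g=cv2.imread(f).max(2);o=[]
    for y in range(300,336,3):
        x=np.nonzero(g[y,242:272]<60)[0]+242;o.append((y,x.min(),x.max()) if len(x) else (y,))
    print([tuple(int(v) for v in k) for k in o])
E
```

```text
[(300, 260, 267), (303, 250, 267), (306, 248, 267), (309, 246, 267), (312, 247, 258), (315, 247, 259), (318, 248, 259), (321, 249, 259), (324, 249, 260), (327, 250, 261), (330, 242, 263), (333, 242, 263)]
[(300, 260, 267), (303, 261, 267), (306, 249, 267), (309, 248, 267), (312, 248, 259), (315, 249, 259), (318, 249, 260), (321, 250, 260), (324, 250, 261), (327, 251, 263), (330, 242, 264), (333, 242, 264)]
```

The tool hangs upright in its hole, shifted by only about 1 px (about 1.5 mm). Handing in.

```bash
python3 -c "
from workcell import bot
print(bot.finish_job())"
```

```text
the job is handed in; nothing more can be done
None
```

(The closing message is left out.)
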